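Turn coffering blocks over in the folding cradle and set them on the sloping stand

TASK

Turn all the loose moulded wooden blocks over with the folding turnover cradle and set them out on the sloping stand: lay the cradle's leaf open, load every block into it moulded face up, one to a bay with its length running from the hinge to the bar, fold the leaf fully over so that they are tipped onto the fixed bed, and lay the leaf fully open again. Then lay every block flat on the sloping stand with its plain back upwards, held by nothing, and leave the leaf lying open. Do not disturb the jar, the brush or the hammer.

Things in the scene. Friction and masses are not known exactly. Their poses are not given: they have to be found in the camera images.
- block1: loose brown wooden block, 36 (x) x 66 (y) x 20 mm (z), 50 to 100 g; two or three identical ones are present, face up on the white board at any yaw. Origin: the block's centre. +z points out of the moulded face: a raised band 28 mm wide, 6 mm high, along y with two dark grooves. The other side is the plain flat back (36 x 66, this part 14 mm thick)
- block2: loose brown wooden block, 36 (x) x 66 (y) x 20 mm (z), 50 to 100 g; two or three identical ones are present, face up on the white board at any yaw. Origin: the block's centre. +z points out of the moulded face: a raised band 28 mm wide, 6 mm high, along y with two dark grooves. The other side is the plain flat back (36 x 66, this part 14 mm thick)
- block3: loose brown wooden block, 36 (x) x 66 (y) x 20 mm (z), 50 to 100 g; two or three identical ones are present, face up on the white board at any yaw. Origin: the block's centre. +z points out of the moulded face: a raised band 28 mm wide, 6 mm high, along y with two dark grooves. The other side is the plain flat back (36 x 66, this part 14 mm thick)
- board: white board, 230 (x) x 250 (y) x 12 mm, fixed, on which the blocks start; on the robot's left or right. Origin: centre of its underside
- leaf (a joint): the cradle's hinged leaf, rad: 0 = fully open, level, on the +y side of the hinge; 1.57 = upright; 3.14 = folded fully over the fixed bed on the -y side. Starts at 2.3 to 3.0. A stiff hinge: it stays where it is left; swinging takes 3 to 8 N at the bar. Past about 105 degrees the blocks tip off it and fall over onto the bed; folding it fully pushes them home
- hinge (a point): middle of the hinge axis of the cradle, 45 mm above the table. Its x axis is the hinge axis, its y axis points horizontally from the hinge towards the open side (the side where the leaf lies at 0). The cradle is fixed to the table
- leaf_bar (a point): middle of the round steel bar handle at the leaf's free edge: 12 mm thick, parallel to the hinge, 140 mm from the hinge axis, 86 mm clear between its two arms, 34 mm gap between bar and leaf edge. At joint 0 and 3.14 it is 45 mm above the table. It can be pinched from above and turns between the fingers as the leaf swings
- leaf_mid (a point): centre of the leaf's loading surface (grey felt, 220 along the hinge x 80 mm), z out of the surface, axes as the hinge's at joint 0; turns with the leaf. The surface is 12 mm below the hinge axis when open, 33 mm above the table. Two ribs 3 mm high split it into three bays centred at x = -66, 0, +66 mm. A block lies in a bay lengthwise along y, its centre at y = -8 to +5 mm
- leaf_fence (a point): middle of the face of the fence on the leaf's hinge side, 20 mm high, 41 mm from leaf_mid towards the hinge; it carries the blocks when the leaf is upright. The leaf also has a lip 8 mm high on the outer side at leaf_mid y = +43 mm and cheeks 10 mm high at its ends, x = +-110 mm
- bed_mid (a point): centre of the top of the fixed bed (grey felt, 33 mm above the table, 220 x 92 mm) at the -y side of the hinge; axes as those of the hinge, z up. Lips 8 mm high at its ends (x = +-110 mm) and outer edge (y = -51 mm). With the leaf folded there are 24 mm between the two surfaces
- slope: grey sloping top of the fixed stand, 110 mm up the slope x 236 wide. Origin: centre of its upper surface, 38 mm above the table. z = out of the surface, x = up the slope, y = level. Slope 0.35 rad, lower edge nearer the robot. Ledge 10 mm high along the lower edge (face at x = -54 mm), cheeks 8 mm high at the sides (y = +-114 mm). Three blocks fit side by side, length up the slope, 66 mm apart
- jar: jar, 60 mm wide, 85 mm high, bystander
- brush: hand brush lying on the table, bystander
- hammer: hammer with a wooden handle lying on the table, bystander
Things that resemble listed ones, but are neither listed nor needed, are in the scene too. Leave any red look-alike of the block2 alone. Leave any purple look-alike of the block3 alone.

How it is judged (in metres and radians):
On the way, in this order (a step that is already met when the one before it is completed fails the run):
1. the leaf lies open and every block lies in it face up (value of joint leaf below 0.12 rad and x of block1 in the frame of leaf_mid between -0.1 and 0.1 m and y of block1 in the frame of leaf_mid between -0.03 and 0.03 m and z of block1 in the frame of leaf_mid between 0.004 and 0.016 m and angle between each of block1, block2, block3's own z axis and vertical below 0.15 rad and x of block2 in the frame of leaf_mid between -0.1 and 0.1 m and y of block2 in the frame of leaf_mid between -0.03 and 0.03 m and z of block2 in the frame of leaf_mid between 0.004 and 0.016 m and x of block3 in the frame of leaf_mid between -0.1 and 0.1 m and y of block3 in the frame of leaf_mid between -0.03 and 0.03 m and z of block3 in the frame of leaf_mid between 0.004 and 0.016 m), for 0.2 s.
2. the leaf is folded fully over and every block lies on the bed under it, back up (value of joint leaf above 3.02 rad and x of block1 in the frame of bed_mid between -0.1 and 0.1 m and y of block1 in the frame of bed_mid between -0.035 and 0.035 m and z of block1 in the frame of bed_mid between 0.004 and 0.016 m and angle between each of block1, block2, block3's own z axis and vertical above 2.95 rad and x of block2 in the frame of bed_mid between -0.1 and 0.1 m and y of block2 in the frame of bed_mid between -0.035 and 0.035 m and z of block2 in the frame of bed_mid between 0.004 and 0.016 m and x of block3 in the frame of bed_mid between -0.1 and 0.1 m and y of block3 in the frame of bed_mid between -0.035 and 0.035 m and z of block3 in the frame of bed_mid between 0.004 and 0.016 m), for 0.2 s.
3. the leaf is laid open again (value of joint leaf below 0.12 rad), for 0.2 s.
At the end, for the whole second after the job is handed in: Every block present lies flat on the sloping stand (within 0.12 rad of the slope, its centre 4 to 16 mm above the surface and within its outline), plain back up, at rest; the leaf lies open (below 0.12 rad) (value of joint leaf below 0.12 rad and x of block1 in the frame of slope between -0.06 and 0.06 m and y of block1 in the frame of slope between -0.115 and 0.115 m and z of block1 in the frame of slope between 0.004 and 0.016 m and angle between each of block1, block2, block3's own z axis and vertical above 2.6 rad and angle between the z axis of each of block1, block2, block3 and the z axis of slope, either way round below 0.12 rad and linear speed of each of block1, block2, block3 below 0.02 m/s and x of block2 in the frame of slope between -0.06 and 0.06 m and y of block2 in the frame of slope between -0.115 and 0.115 m and z of block2 in the frame of slope between 0.004 and 0.016 m and x of block3 in the frame of slope between -0.06 and 0.06 m and y of block3 in the frame of slope between -0.115 and 0.115 m and z of block3 in the frame of slope between 0.004 and 0.016 m); the robot touches nothing.
It fails at once if the jar is moved more than 30 mm (distance of jar from where it was at the start of the episode above 0.03 m).
It fails at once if the brush is moved more than 30 mm (distance of brush from where it was at the start of the episode above 0.03 m).
It fails at once if the hammer is moved more than 30 mm (distance of hammer from where it was at the start of the episode above 0.03 m).
Of block1, block2, block3 only 2 to 3 are there at a start; the rules pass over those that are not, and their reading is None.
At some moment in a run one of block1, block2, block3 may be knocked a few centimetres aside while the robot is not near it.
It also fails if it takes over 210 s, if anything falls off the work surface, if the arm or the gripper's body presses on something with over 40 N, if the wrist force passes 120 N, or if a joint passes its speed limit or range.

ROBOT

A 6-joint arm with a two-finger parallel gripper is mounted at the origin on the work surface. World frame = base frame: x ahead of the robot, y to its left, z up, the work surface at z = 0. Lengths are in m, angles in degrees, forces in N, time in s.
With the tool pointing down it reaches from about 0.35 to 0.875 m from the base axis. Payload 4.2 kg.
Tool frame: the origin (TCP) lies midway between the tips of the shut fingers; the grasp point (between the pads) lies 19 mm behind it; z points along the fingers, y is the direction in which the jaws open and shut (so a half turn about z gives the same grasp; the last joint's range is limited). The gripper opens to 87 mm and grips with 3 to 60 N. Pads are 19 mm wide; open, the fingers measure 117 mm over their backs; the gripper's body (75 mm by 190 mm) begins 51 mm behind the grasp point.
Start: joints at [-49.698, 22.042, 0.453, 0, -68.411, -14.817], TCP at [0.269, -0.564, 0.223] pointing down, gripper open.
Joint ranges: [-179.83, 179.83], [-69.29, 118.12], [-61.27, 80.66], [-181.25, 117.63], [-171.15, -9.14], [-177.46, 177.46]. Speed limits (degrees/s): [159.86, 159.86, 180, 180, 180, 180].

INTERFACE

Orientations are given as a 3x3 rotation matrix whose columns are the frame's x, y, z axes.
In Python, from workcell import get_obs, capture, hand_in, spot_in gives the robot as it stands. The module is installed in compiled form; this text tells all that it offers.
- The arm moves only by the tool drive_tool, never from a script. Its argument "increments" is text: rows parted by semicolons, each of 7 numbers parted by spaces: the turn, a rotation vector about the tool's x, y, z in rad, then the shift along the tool's x, y, z in m, then the finger opening in m, from 0 to 0.087. In form: ax ay az tx ty tz claw; .... A call has exactly 8 rows; each row shifts and turns the commanded pose from where the row before left it, along the tool's axes as they then stand; what a row does not reach is not made up. A row lasts 1/12 s, in which the tool goes at most 41.7 mm and 7.16 degrees, less where a joint would pass 70% of its speed; a pose out of reach is approached as far as the arm can. A call with a gripper value outside its range is refused whole. The fingers move at their own pace and stop on an object; "squeeze" is the grip in N (left out, the last holds). Time passes only in rows, so rows that do not move let the fingers close, or fill a call up. It gives the time, the measured TCP pose, the force and the opening at its end, in the units of the state.
- get_obs(): the state, without advancing time (a new reading comes with each control period).
- capture(name): name is "scene" or "top" or "wrist"; returns a dict with "color" (400x640x3 uint8, red, green, blue), "depth" (400x640 float32, m along the optical axis (not along the pixel's ray), 0 where there is no reading), "fov_y" (degrees; the focal length in pixels is half the picture's height over the tangent of half this angle, whatever the lens; pixels are square), "cx", "cy" (the principal point, pixels), "cam_to_world" (4x4, takes a point from camera to world coordinates). Camera axes: x right, y down, z forward; pixel columns grow to the right and rows downward; lengths in m; the calibration is good to about 2 mm. A picture is of the moment at which its call begins.
- hand_in(): hands the job in, once; it reports no verdict.
Trained networks look in a picture, given as the dict that the camera call returned (one of the last four; its "shot" number tells which), for a name from the list of things; names that differ only in an ending like _2 or _b are one class to them, and where a whole thing is asked for, a point or a joint stands for the part that bears it (a point fixed in the world has none). Each returns a list of dicts, best first, with "confidence" (0 to 1); they miss things now and then, are a little off and sometimes report something else, mostly with a low value. They report only what shows in the picture. A call takes as long as a camera call. They do not tell look-alikes from the thing itself.
- spot_in(picture, query): "rect" ([left, top, right, bottom] in pixels, round what is visible of it).
The state is a dict: "t": time; "joint_pos": joint angles; "qvel": joint speeds; "joint_efforts": joint torques, N m; "eef_pos": TCP position; "ee_rot": TCP orientation; "wrist_force": force on the tool from outside, world axes, zero at the start; "moment": the same for the moment, N m; "grip_width": finger opening in m.
Only numpy, scipy, OpenCV 4.12 (cv2) and the standard library are available. Lean on these libraries where they do the work, as an engineer would, in place of code of your own. Each camera call takes 0.05 s, during which the arm holds its last target. There are 200 camera calls.

## Working session

There is one attempt and no reset: what is moved stays moved. The work goes in short steps, Python scripts to look and compute and a tool call to move; the robot and the scene stay as the last step left them, time stands still between calls to the robot, and variables do not carry over. Pictures are saved under pics/ and viewed, about 12 in all and at most 16, crops included, and the job is handed in when it is done.

Besides the shell and the picture viewer there is one more tool, called as a command line: name --argument value ..., lists and objects as JSON in quotes. drive_tool: Moves the arm, as the interface text tells. Its arguments: {"type":"object","properties":{"increments":{"type":"string"},"squeeze":{"type":"number"}},"required":["increments"]}

```bash
mkdir -p pics
cat > h.py <<'E'
import numpy as np, cv2
from workcell import get_obs, capture, hand_in, spot_in
def K(p):
    return p["color"].shape[0]/2/np.tan(np.radians(p["fov_y"])/2)
def cloud(p):
    f=K(p);d=p["depth"];v,u=np.mgrid[0:d.shape[0],0:d.shape[1]]
    c=np.stack([(u-p["cx"])/f*d,(v-p["cy"])/f*d,d],-1)
    T=np.array(p["cam_to_world"]);w=c@T[:3,:3].T+T[:3,3];w[d==0]=np.nan
    return w
def save(p,n,crop=None,s=1):
    im=p["color"][:,:,::-1]
    if crop: im=im[crop[1]:crop[3],crop[0]:crop[2]]
    if s!=1: im=cv2.resize(im,None,fx=s,fy=s,interpolation=cv2.INTER_CUBIC)
    cv2.imwrite("pics/"+n,im)
E
python3 - <<'E'
from h import *
o=get_obs();print(o["t"],o["eef_pos"],o["ee_rot"],o["grip_width"])
ps=[capture(n) for n in("top","scene")]
for n,p in zip(("top","scene"),ps):
    save(p,n+"1.png");w=cloud(p)
    for q in("block1","board","leaf","leaf_bar","slope","jar","brush","hammer"):
        for r in spot_in(p,q)[:6]:
            if r["confidence"]<.3: continue
            l,t,R,b=r["rect"];u,v=int((l+R)/2),int((t+b)/2)
            print(n,q,round(r["confidence"],2),np.round(r["rect"]),np.round(w[min(v,399),min(u,639)],3))
E
```

```text
0.0 [ 0.26868204 -0.56362172  0.22143566] [[-9.02777570e-01 -4.30106518e-01 -1.02060707e-03]
 [-4.30107721e-01  9.02775460e-01  1.95387135e-03]
 [ 8.10062129e-05  2.20288221e-03 -9.99997570e-01]] 0.08674962904468075
top block1 0.88 [189. 290. 210. 315.] [0.251 0.349 0.016]
top block1 0.82 [210. 105. 234. 127.] [0.8   0.281 0.023]
top block1 0.69 [167. 228. 192. 255.] [0.428 0.403 0.031]
top block1 0.68 [191. 200. 214. 220.] [0.519 0.335 0.035]
top board 0.91 [158. 190. 250. 269.] [0.462 0.334 0.017]
top leaf 0.7 [313. 162. 366. 241.] [ 0.527 -0.063  0.087]
top leaf_bar 0.79 [311. 162. 366. 243.] [ 0.525 -0.06   0.082]
top slope 0.75 [397. 194. 481. 240.] [ 0.481 -0.35   0.044]
top jar 0.91 [250. 119. 271. 145.] [0.733 0.157 0.087]
top brush 0.58 [304.  94. 324. 157.] [0.763 0.004 0.021]
top hammer 0.68 [386. 102. 419. 186.] [ 0.702 -0.256  0.019]
scene block1 0.9 [447. 249. 477. 274.] [0.806 0.281 0.024]
scene block1 0.8 [411. 167. 440. 181.] [0.528 0.337 0.033]
scene block1 0.73 [422. 136. 439. 156.] [0.437 0.407 0.035]
scene block1 0.6 [378. 110. 401. 125.] [0.261 0.358 0.021]
scene board 0.59 [365. 131. 472. 201.] [0.481 0.346 0.012]
scene leaf 0.63 [266. 167. 333. 241.] [ 0.547 -0.052  0.081]
scene leaf_bar 0.89 [264. 169. 335. 239.] [ 0.547 -0.052  0.081]
scene slope 0.9 [135. 196. 231. 253.] [ 0.483 -0.347  0.041]
scene jar 0.87 [394. 236. 428. 271.] [0.768 0.15  0.076]
scene jar 0.72 [420. 137. 440. 157.] [0.44  0.401 0.035]
scene brush 0.66 [336. 250. 358. 332.] [ 0.784 -0.014  0.02 ]
scene hammer 0.87 [213. 244. 251. 354.] [ 0.701 -0.274 -0.001]
```

Run:
```python
import cv2
im=cv2.imread("pics/top1.png")[70:330,130:500];cv2.imwrite("pics/top1c.png",cv2.resize(im,None,fx=2.15,fy=2.15,interpolation=cv2.INTER_CUBIC))
```

```text
(no output)
```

View pics/top1c.png

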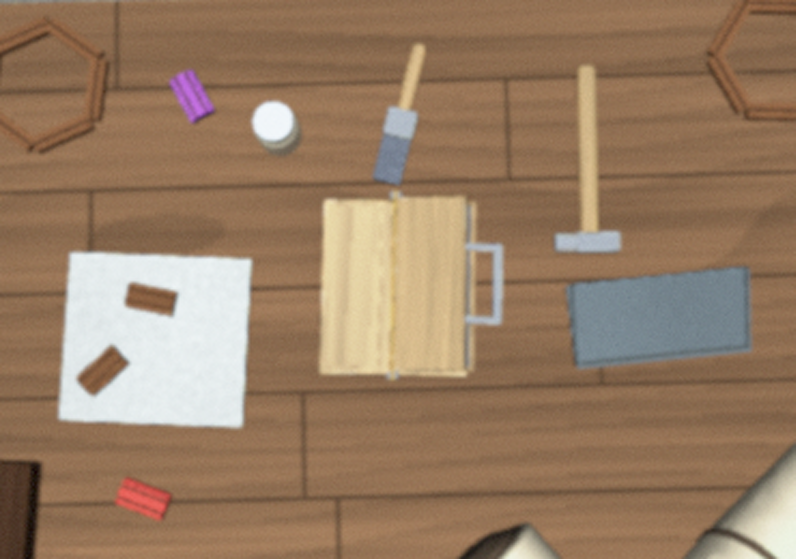

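View pics/scene1.png

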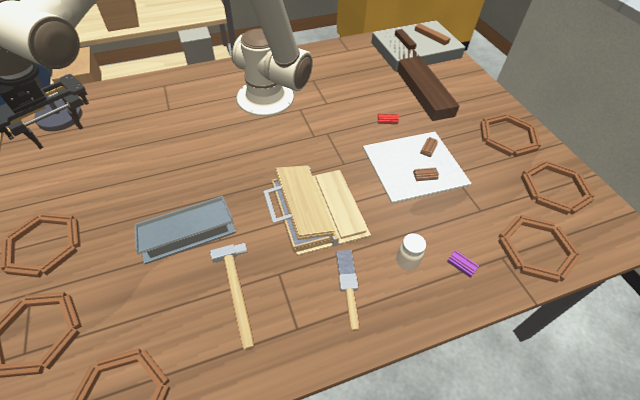

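Two brown blocks show on the board (crop (150,298) and (103,370)); red and purple are look-alikes. The hinge runs along world x at crop x≈393, with the leaf folded to -y, bar at (497,284), and the slope is at (660,317).

```bash
cat >> h.py <<'E'
def proj(p,P):
    T=np.array(p["cam_to_world"]);c=(np.atleast_2d(P)-T[:3,3])@T[:3,:3];f=K(p)
    return np.c_[c[:,0]/c[:,2]*f+p["cx"],c[:,1]/c[:,2]*f+p["cy"]]
def ray(p,u,v,z):
    T=np.array(p["cam_to_world"]);f=K(p);d=T[:3,:3]@[(u-p["cx"])/f,(v-p["cy"])/f,1];return T[:3,3]+d*(z-T[2,3])/d[2]
def blob(p,rect,lo=(0,60,30),hi=(20,255,190),zr=(0,.2)):
    "brown blob in rect: centroid, long-axis yaw, size from rectified cloud"
    l,t,r,b=[int(x) for x in rect];w=cloud(p)[t:b,l:r]
    h=cv2.cvtColor(p["color"][t:b,l:r],cv2.COLOR_RGB2HSV)
    m=cv2.inRange(h,np.array(lo),np.array(hi))>0
    m&=(w[...,2]>zr[0])&(w[...,2]<zr[1])
    n,lab,st,_=cv2.connectedComponentsWithStats(m.astype(np.uint8));k=1+np.argmax(st[1:,4]);q=w[lab==k]
    (c,s,a)=cv2.minAreaRect((q[:,:2]*1000).astype(np.float32))
    if s[0]<s[1]: a+=90
    return np.round(np.array(c)/1000,4),np.round(s,1),round(a%180,1),round(float(np.median(q[:,2])),4),len(q)
E
python3 - <<'E'
from h import *
p=capture("top");w=cloud(p)
print("cam",np.round(p["cam_to_world"],3).tolist())
for r in((182,192,222,226),(160,222,200,262)): print(blob(p,r))
print("pins",np.round(ray(p,313.7,160.7,.045),4),np.round(ray(p,312.3,244.9,.045),4))
# leaf: sample profile along row
for v in(175,202,230):
    print(v,[(u,*np.round(w[v,u,1:],3)) for u in range(276,370,4)])
g=w[190:232,354:368].reshape(-1,3);print("bar",np.nanmax(g[:,2]))
for u in(357,359,360,361,362,363): print(u,np.round(w[195:225:6,u],3).tolist())
s=w[200:235,402:472].reshape(-1,3);A=np.c_[s[:,:2],np.ones(len(s))];c=np.linalg.lstsq(A,s[:,2],rcond=None)[0];print("slope",c,"tilt",np.arctan(np.hypot(*c[:2])),"dir",np.degrees(np.arctan2(c[1],c[0])))
# slope outline by colour
h=cv2.cvtColor(p["color"],cv2.COLOR_RGB2HSV);m=(h[...,0]>85)&(h[...,0]<125)&(h[...,1]>25);m[:, :385]=0;m[:,490:]=0;m[:185]=0;m[260:]=0
n,lab,st,_=cv2.connectedComponentsWithStats(m.astype(np.uint8));k=1+np.argmax(st[1:,4]);q=w[lab==k]
R=cv2.minAreaRect((q[:,:2]*1000).astype(np.float32));print(R,st[k]);
E
```

```text
cam [[-0.024, -0.995, 0.096, 0.39], [-1.0, 0.025, 0.007, -0.025], [-0.009, -0.096, -0.995, 1.509], [0.0, 0.0, 0.0, 1.0]]
(array([0.5203, 0.3425]), array([63.1, 30.9]), 77.1, 0.0321, 228)
(array([0.4256, 0.408 ]), array([34.4, 63.1]), 131.0, 0.0327, 244)
pins [0.651  0.0066 0.045 ] [0.407  0.0162 0.045 ]
175 [(276, np.float64(0.121), np.float64(0.002)), (280, np.float64(0.109), np.float64(0.002)), (284, np.float64(0.096), np.float64(0.02)), (288, np.float64(0.084), np.float64(0.024)), (292, np.float64(0.072), np.float64(0.026)), (296, np.float64(0.06), np.float64(0.023)), (300, np.float64(0.049), np.float64(0.019)), (304, np.float64(0.037), np.float64(0.025)), (308, np.float64(0.025), np.float64(0.007)), (312, np.float64(0.013), np.float64(0.016)), (316, np.float64(0.001), np.float64(0.067)), (320, np.float64(-0.011), np.float64(0.071)), (324, np.float64(-0.022), np.float64(0.072)), (328, np.float64(-0.034), np.float64(0.078)), (332, np.float64(-0.045), np.float64(0.08)), (336, np.float64(-0.056), np.float64(0.085)), (340, np.float64(-0.067), np.float64(0.086)), (344, np.float64(-0.07
[... 3142 characters left out ...]
, -0.131, 0.075], [0.527, -0.131, 0.077], [0.51, -0.13, 0.073], [0.493, -0.13, 0.073], [0.476, -0.129, 0.079]]
 ** On entry to DLASCL parameter number  4 had an illegal value
 ** On entry to DLASCL parameter number  4 had an illegal valueTraceback (most recent call last):
  File "<stdin>", line 11, in <module>
    x, resids, rank, s = _umath_linalg.lstsq(a, b, rcond,
                         ~~~~~~~~~~~~~~~~~~~^^^^^^^^^^^^^
                                             signature=signature)
                                             ^^^^^^^^^^^^^^^^^^^^
    raise LinAlgError("SVD did not converge in Linear Least Squares")
numpy.linalg.LinAlgError: SVD did not converge in Linear Least Squares
```

drive_tool --increments "0 0 0.121 0 0 0 0.087;0 0 0.121 0 0 0 0.087;0 0 0.121 0 0 0 0.087;0 0 0.121 0 0 0 0.087;0 0 0 -0.018 0.034 0 0.06;0 0 0 -0.018 0.034 0 0.04;0 0 0 -0.018 0.034 0 0.034;0 0 0 -0.018 0.034 0 0.034" --squeeze 40

```text
t: 1.62
eef_pos: [0.3466, -0.4298, 0.2225]
ee_rot: [[-0.999, 0.04, 0.0], [0.04, 0.999, -0.0], [-0.0, -0.0, -1.0]]
wrist_force: [0.6, -0.4, 0.6]
grip_width: 0.0681
```

drive_tool --increments "0 0 0 -0.018 0.034 0 0.034;0 0 0 -0.018 0.034 0 0.034;0 0 0 -0.018 0.034 0 0.034;0 0 0 -0.018 0.034 0 0.034;0 0 0 -0.018 0.034 0 0.034;0 0 0 -0.018 0.034 0 0.034;0 0 0 -0.018 0.034 0 0.034;0 0 0 0 0 0 0.034"

```text
t: 2.28
eef_pos: [0.4845, -0.1939, 0.2228]
ee_rot: [[-0.999, 0.033, 0.002], [0.033, 0.999, 0.0], [-0.002, 0.0, -1.0]]
wrist_force: [0.1, -1.2, -0.5]
grip_width: 0.0342
```

Run:
```python
from h import *
o=get_obs();print(o["t"],o["eef_pos"],np.round(o["ee_rot"],4).tolist(),o["grip_width"],o["joint_pos"])
p=capture("wrist");save(p,"w1.png");print(np.round(p["cam_to_world"],3).tolist(),p["fov_y"])
p=capture("top");w=cloud(p)
h=cv2.cvtColor(p["color"],cv2.COLOR_RGB2HSV);m=(h[...,0]>85)&(h[...,0]<125)&(h[...,1]>25);m[:, :385]=0;m[:,490:]=0;m[:185]=0;m[260:]=0
m&=np.isfinite(w[...,2])
n,lab,st,_=cv2.connectedComponentsWithStats(m.astype(np.uint8));k=1+np.argmax(st[1:,4]);q=w[lab==k]
R=cv2.minAreaRect((q[:,:2]*1000).astype(np.float32));print(R,st[k])
from numpy.linalg import lstsq
e=cv2.erode((lab==k).astype(np.uint8),np.ones((9,9)))>0;s=w[e];c=lstsq(np.c_[s[:,:2],np.ones(len(s))],s[:,2],rcond=None)[0];print(c,np.arctan(np.hypot(*c[:2])),np.degrees(np.arctan2(c[1],c[0])),len(s))
```

```text
2.2833 [ 0.48445009 -0.19388664  0.22283396] [[-0.9995, 0.0329, 0.0022], [0.0329, 0.9995, 0.0003], [-0.0022, 0.0003, -1.0]] 0.03418406562654245 [-3.99458511e+00  1.19090952e+01 -1.39507501e+01 -2.75004002e-02
 -6.40133585e+01 -8.78794552e+01]
[[0.033, 0.953, 0.3, 0.401], [0.999, -0.032, -0.008, -0.191], [0.002, 0.3, -0.954, 0.384], [0.0, 0.0, 0.0, 1.0]] 69.62181352424338
((475.8699951171875, -320.71368408203125), (107.43217468261719, 283.5975036621094), 4.376899719238281) [ 397  195   81   45 1968]
[ 0.36118465  0.02224898 -0.12724957] 0.34720939902754605 3.5249672834544663 602
```

View pics/w1.png

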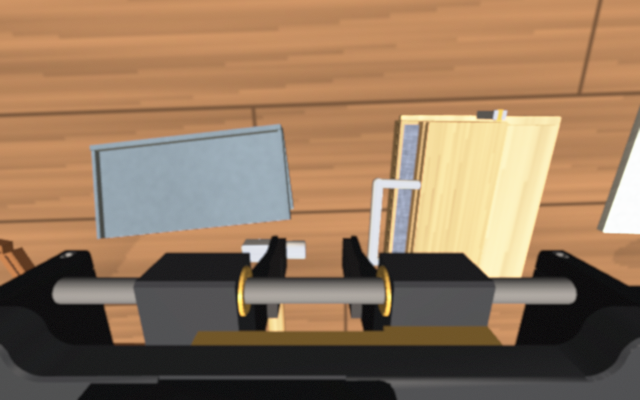

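The wrist view shows the bar vertical at column ≈377, near arm at row 184, the leaf nearly folded; the slope at left (95–290, 125–237).

Run:
```python
from h import *
p=capture("wrist")
for u,v in((377,184),(375,250)): print(np.round(ray(p,u,v,.074),4))
g=cv2.cvtColor(p["color"],cv2.COLOR_RGB2GRAY)
for v in(200,215,230): print(v,g[v,362:400:1].tolist())
w=cloud(p);print(np.round(w[200:235:8,372:382:2,2],3))
for u,v in((95,147),(283,125),(290,218),(100,237)): print(np.round(ray(p,u,v,.02 if v>200 else .02),3),np.round(w[v,u],3))
```

```text
[ 0.4765 -0.1257  0.074 ]
[ 0.5572 -0.1257  0.074 ]
200 [159, 158, 158, 158, 158, 159, 159, 158, 158, 158, 153, 147, 157, 190, 219, 226, 227, 228, 229, 229, 229, 224, 204, 175, 158, 158, 156, 143, 122, 99, 91, 91, 97, 129, 183, 215, 219, 203]
215 [152, 153, 154, 154, 155, 155, 156, 156, 157, 152, 145, 157, 191, 220, 226, 227, 229, 230, 230, 228, 223, 202, 172, 160, 160, 155, 136, 109, 92, 91, 99, 117, 158, 201, 218, 214, 197, 180]
230 [163, 163, 163, 163, 163, 164, 162, 164, 157, 149, 160, 194, 221, 227, 227, 229, 230, 230, 228, 225, 204, 175, 163, 162, 156, 133, 103, 87, 86, 89, 124, 182, 216, 222, 207, 182, 166, 161]
[[-0.     0.077  0.078  0.08   0.081]
 [-0.     0.077  0.08   0.081  0.081]
 [ 0.073  0.078  0.079  0.081  0.079]
 [ 0.076  0.078  0.078  0.08   0.08 ]
 [ 0.076  0.079  0.08   0.08   0.079]]
[ 0.43  -0.467  0.02 ] [ 0.431 -0.483 -0.001]
[ 0.412 -0.231  0.02 ] [ 0.412 -0.233 -0.002]
[ 0.533 -0.23   0.02 ] [ 0.517 -0.225  0.063]
[ 0.551 -0.493  0.02 ] [ 0.534 -0.459  0.061]
```

drive_tool --increments "0 0 0 -0.019 0.036 0 0.034;0 0 0 -0.019 0.036 0 0.034;0 0 0 0 0 0.028 0.034;0 0 0 0 0 0.035 0.034;0 0 0 0 0 0.035 0.034;0 0 0 0 0 0.035 0.034;0 0 0 0 0 0.035 0.034;0 0 0 0 0 0 0.034"

```text
t: 3.1
eef_pos: [0.5164, -0.129, 0.0482]
ee_rot: [[-0.999, 0.043, -0.014], [0.043, 0.999, 0.001], [0.014, 0.0, -1.0]]
wrist_force: [-1.1, -0.9, -1.0]
grip_width: 0.0341
```

drive_tool --increments "0 0 0 0 0 0 0;0 0 0 0 0 0 0;0 0 0 0 0 0 0;0 0 0 0 0 0 0;0 0 0 0 0 0 0;0 0 0 0 0 0 0;0 0 0 0 0 0 0;0 0 0 0 0 0 0" --squeeze 25

```text
t: 3.77
eef_pos: [0.5241, -0.1256, 0.0563]
ee_rot: [[-0.999, 0.039, 0.006], [0.039, 0.999, 0.003], [-0.005, 0.003, -1.0]]
wrist_force: [1.5, 9.7, -0.6]
grip_width: 0.0111
```

```bash
cat >> h.py <<'E'
def arc(a,b,n,claw=0,r=.14):
    t=np.linspace(a,b,n+1);dy=np.diff(r*np.cos(t));dz=np.diff(r*np.sin(t))
    R=[f"0 0 0 0 {y:.4f} {-z:.4f} {claw}" for y,z in zip(dy,dz)]
    for i in range(0,n,8): print(";".join(R[i:i+8]))
E
python3 -c "
from h import *
arc(2.924,0,24)"
```

```text
0 0 0 0 0.0047 -0.0164 0;0 0 0 0 0.0066 -0.0157 0;0 0 0 0 0.0085 -0.0148 0;0 0 0 0 0.0102 -0.0136 0;0 0 0 0 0.0118 -0.0123 0;0 0 0 0 0.0132 -0.0108 0;0 0 0 0 0.0144 -0.0091 0;0 0 0 0 0.0154 -0.0073 0
0 0 0 0 0.0162 -0.0053 0;0 0 0 0 0.0167 -0.0033 0;0 0 0 0 0.0170 -0.0013 0;0 0 0 0 0.0170 0.0008 0;0 0 0 0 0.0168 0.0029 0;0 0 0 0 0.0163 0.0049 0;0 0 0 0 0.0156 0.0068 0;0 0 0 0 0.0147 0.0087 0
0 0 0 0 0.0135 0.0104 0;0 0 0 0 0.0121 0.0120 0;0 0 0 0 0.0106 0.0134 0;0 0 0 0 0.0089 0.0145 0;0 0 0 0 0.0071 0.0155 0;0 0 0 0 0.0051 0.0163 0;0 0 0 0 0.0031 0.0168 0;0 0 0 0 0.0010 0.0170 0
```

drive_tool --increments "0 0 0 0 0.0047 -0.0164 0;0 0 0 0 0.0066 -0.0157 0;0 0 0 0 0.0085 -0.0148 0;0 0 0 0 0.0102 -0.0136 0;0 0 0 0 0.0118 -0.0123 0;0 0 0 0 0.0132 -0.0108 0;0 0 0 0 0.0144 -0.0091 0;0 0 0 0 0.0154 -0.0073 0"

```text
t: 4.43
eef_pos: [0.5275, -0.0455, 0.1599]
ee_rot: [[-0.999, 0.038, 0.007], [0.038, 0.999, -0.005], [-0.007, -0.005, -1.0]]
wrist_force: [1.1, -9.5, 6.9]
grip_width: 0.0112
```

drive_tool --increments "0 0 0 0 0.0162 -0.0053 0;0 0 0 0 0.0167 -0.0033 0;0 0 0 0 0.0170 -0.0013 0;0 0 0 0 0.0170 0.0008 0;0 0 0 0 0.0168 0.0029 0;0 0 0 0 0.0163 0.0049 0;0 0 0 0 0.0156 0.0068 0;0 0 0 0 0.0147 0.0087 0"

```text
t: 5.1
eef_pos: [0.5331, 0.088, 0.1442]
ee_rot: [[-0.999, 0.038, 0.008], [0.038, 0.999, 0.001], [-0.008, 0.002, -1.0]]
wrist_force: [3.2, -4.3, 2.5]
grip_width: 0.011
```

drive_tool --increments "0 0 0 0 0.0135 0.0104 0;0 0 0 0 0.0121 0.0120 0;0 0 0 0 0.0106 0.0134 0;0 0 0 0 0.0089 0.0145 0;0 0 0 0 0.0071 0.0155 0;0 0 0 0 0.0051 0.0163 0;0 0 0 0 0.0031 0.0168 0;0 0 0 0 0.0010 0.0170 0"

```text
t: 5.77
eef_pos: [0.5358, 0.1514, 0.0265]
ee_rot: [[-0.999, 0.038, 0.007], [0.038, 0.999, 0.005], [-0.007, 0.005, -1.0]]
wrist_force: [1.0, 2.9, 4.2]
grip_width: 0.011
```

drive_tool --increments "0 0 0 0 0 0.001 0;0 0 0 0 0 0 0;0 0 0 0 0 0 0;0 0 0 0 0 0 0.03;0 0 0 0 0 0 0.03;0 0 0 0 0 0 0.03;0 0 0 0 0 0 0.03;0 0 0 0 0 0 0.03"

```text
t: 6.43
eef_pos: [0.5329, 0.1483, 0.0238]
ee_rot: [[-0.999, 0.039, 0.0], [0.039, 0.999, 0.0], [-0.0, 0.0, -1.0]]
wrist_force: [-0.4, 0.8, -0.1]
grip_width: 0.0286
```

drive_tool --increments "0 0 0 0 0 -0.03 0.04;0 0 0 0 0 -0.036 0.06;0 0 0 0 0 -0.036 0.087;0 0 0 0.014 0.03 -0.022 0.087;0 0 0 0.014 0.03 -0.022 0.087;0 0 0 0.014 0.03 -0.022 0.087;0 0 0 0.014 0.03 -0.022 0.087;0 0 0 0.012 0.03 -0.022 0.087"

```text
t: 7.1
eef_pos: [0.4697, 0.3017, 0.237]
ee_rot: [[-0.999, 0.04, -0.0], [0.04, 0.999, 0.0], [0.0, 0.0, -1.0]]
wrist_force: [1.4, 0.3, -0.4]
grip_width: 0.0752
```

drive_tool --increments "0 0 0 0 0.028 -0.01 0.087;0 0 0 0 0 0 0.087;0 0 0 0 0 0 0.087;0 0 0 0 0 0 0.087;0 0 0 0 0 0 0.087;0 0 0 0 0 0 0.087;0 0 0 0 0 0 0.087;0 0 0 0 0 0 0.087"

```text
t: 7.77
eef_pos: [0.4722, 0.3283, 0.2452]
ee_rot: [[-0.999, 0.04, -0.0], [0.04, 0.999, -0.001], [0.0, -0.001, -1.0]]
wrist_force: [-0.0, 0.2, -0.2]
grip_width: 0.0868
```

Run:
```python
from h import *
o=get_obs();print(o["t"],o["eef_pos"],o["joint_pos"][5])
p=capture("wrist");save(p,"w2.png");w=cloud(p)
rs=[r["rect"] for r in spot_in(p,"block1") if r["confidence"]>.3]
for r in rs:
    l,t,R,b=r; r=[max(0,l-8),max(0,t-8),min(639,R+8),min(399,b+8)]
    try: print(np.round(r),blob(p,r,hi=(22,255,200),zr=(.018,.06)))
    except Exception as e: print(r,e)
p=capture("top")
for r in((182,192,222,226),(160,222,200,262)): print("top",blob(p,r))
```

```text
7.7667 [0.47224655 0.3282768  0.24518417] -143.24139916471933
[340. 104. 410. 177.] (array([0.4261, 0.4113]), array([35.3, 64.5]), 131.3, 0.0316, 1393)
[295.   0. 367.  26.] (array([0.2684, 0.3765]), array([20.4,  3. ]), 69.8, 0.0199, 45)
[293. 187. 357. 236.] (array([0.5204, 0.3456]), array([64.4, 32.4]), 76.5, 0.0315, 1120)
top (array([0.538 , 0.3632]), array([16.8,  6.7]), 89.0, 0.0311, 14)
top (array([0.4253, 0.4075]), array([33.7, 64.5]), 129.9, 0.0329, 230)
```

View pics/w2.png

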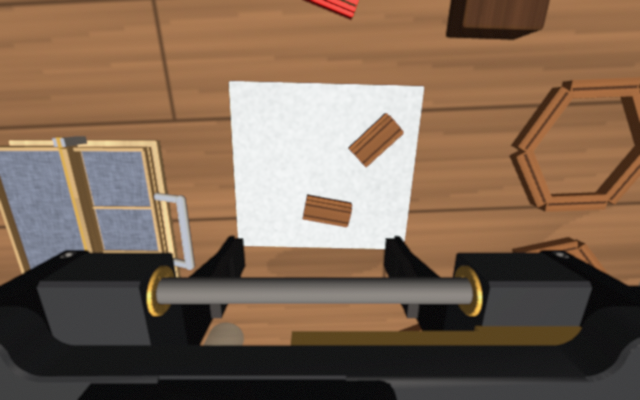

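The picture shows the leaf open with its felt bays, and blocks at (327,211) and (376,140) on the board. I'll pick block A (0.520, 0.344) first, long axis at 76.5°.

drive_tool --increments "0 0 0 -0.024 0.009 0 0.06;0 0 0 -0.024 0.009 0 0.06;0 0 -0.125 0 0 0.012 0.06;0 0 -0.125 0 0 0.012 0.06;0 0 -0.125 0 0 0.012 0.06;0 0 -0.125 0 0 0.012 0.06;0 0 -0.125 0 0 0.012 0.06;0 0 -0.125 0 0 0.012 0.06"

```text
t: 8.58
eef_pos: [0.5208, 0.3451, 0.1728]
ee_rot: [[-0.754, -0.657, -0.0], [-0.657, 0.754, -0.0], [0.0, -0.0, -1.0]]
wrist_force: [-0.4, -1.8, 0.5]
grip_width: 0.0605
```

drive_tool --increments "0 0 -0.125 0 0 0.012 0.06;0 0 -0.125 0 0 0.012 0.06;0 0 -0.125 0 0 0.012 0.06;0 0 -0.125 0 0 0.012 0.06;0 0 -0.125 0 0 0.012 0.06;0 0 0 0 0 0 0.06;0 0 0 0 0 0 0.06;0 0 0 0 0 0 0.06"

```text
t: 9.25
eef_pos: [0.5212, 0.3455, 0.1142]
ee_rot: [[-0.235, -0.972, 0.001], [-0.972, 0.235, 0.001], [-0.001, -0.001, -1.0]]
wrist_force: [0.2, 0.3, 0.8]
grip_width: 0.0601
```

Run:
```python
from h import *
o=get_obs();print(o["t"],o["eef_pos"],np.round(o["ee_rot"],4).tolist())
p=capture("wrist");save(p,"w3.png")
print([(round(r["confidence"],2),np.round(r["rect"])) for r in spot_in(p,"block1")])
print(proj(p,[.52,.344,.03]),proj(p,o["eef_pos"]))
for r in spot_in(p,"block1")[:2]:
    l,t,R,b=r["rect"]
    try: print(blob(p,[max(0,l-8),max(0,t-8),min(639,R+8),min(399,b+8)],hi=(22,255,200),zr=(.018,.06)))
    except Exception as e: print(e)
```

```text
9.25 [0.52122836 0.34546754 0.11418511] [[-0.2352, -0.972, 0.001], [-0.972, 0.2352, 0.0005], [-0.0008, -0.0008, -1.0]]
[(0.86, array([383., 211., 458., 262.])), (0.8, array([  0., 181.,  57., 249.])), (0.7, array([290., 166., 333., 242.])), (0.65, array([561., 109., 640., 192.]))]
[[314.07364327 206.0249435 ]] [[312.58327711 250.55496789]]
(array([0.4275, 0.4104]), array([34.9, 64.8]), 131.5, 0.0313, 1696)
(array([0.7949, 0.2754]), array([8.2, 0.6]), 21.6, 0.0199, 6)
```

View pics/w3.png

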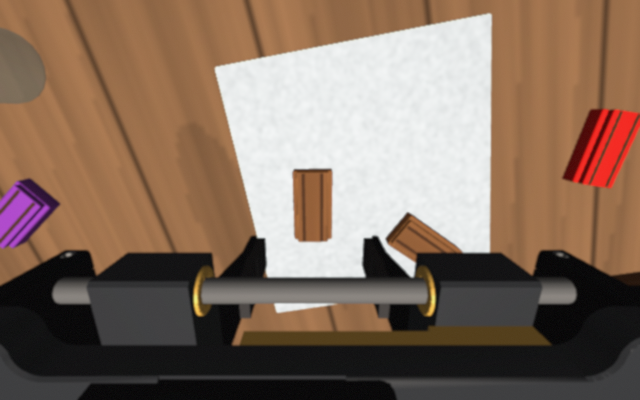

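Block A is centred (312,205) between the fingers and upright in the picture, so the alignment is good.

drive_tool --increments "0 0 0 0 0 0.03 0.06;0 0 0 0 0 0.03 0.06;0 0 0 0 0 0.025 0.06;0 0 0 0 0 0.012 0.06;0 0 0 0 0 0 0.06;0 0 0 0 0 0 0;0 0 0 0 0 0 0;0 0 0 0 0 0 0"

```text
t: 10.07
eef_pos: [0.5216, 0.346, 0.0183]
ee_rot: [[-0.233, -0.973, 0.002], [-0.973, 0.233, 0.002], [-0.003, -0.002, -1.0]]
wrist_force: [0.1, 0.1, 0.5]
grip_width: 0.0473
```

drive_tool --increments "0 0 0 0 0 0 0;0 0 0 0 0 0 0;0 0 0 0 0 -0.03 0;0 0 0 0 0 -0.03 0;0 0 0 0 0 -0.03 0;0 0 0 0 0 0 0;0 0 0 0 0 0 0;0 0 0 0 0 0 0"

```text
t: 10.73
eef_pos: [0.5202, 0.3448, 0.1062]
ee_rot: [[-0.233, -0.972, -0.001], [-0.972, 0.233, -0.0], [0.0, 0.001, -1.0]]
wrist_force: [-1.3, -1.3, -1.2]
grip_width: 0.0355
```

drive_tool --increments "0 0 -0.098 0 0 -0.015 0;0 0 -0.098 0 0 -0.015 0;0 0 0 0.0352 -0.011 0 0;0 0 0 0.0352 -0.011 0 0;0 0 0 0.0352 -0.011 0 0;0 0 0 0.0352 -0.011 0 0;0 0 0 0.0352 -0.011 0 0;0 0 0 0.0352 -0.011 0 0"

```text
t: 11.4
eef_pos: [0.5776, 0.1295, 0.1346]
ee_rot: [[-0.039, -0.999, -0.003], [-0.999, 0.039, -0.001], [0.002, 0.003, -1.0]]
wrist_force: [0.7, 0.0, -1.5]
grip_width: 0.0356
```

drive_tool --increments "0 0 0 0.0352 -0.011 0 0;0 0 0 0.0352 -0.011 0 0;0 0 0 0 0 0 0;0 0 0 0 0 0 0;0 0 0 0 0 0 0;0 0 0 0 0 0 0;0 0 0 0 0 0 0;0 0 0 0 0 0 0"

```text
t: 12.07
eef_pos: [0.5975, 0.0615, 0.1363]
ee_rot: [[-0.037, -0.999, -0.0], [-0.999, 0.037, -0.0], [0.0, 0.0, -1.0]]
wrist_force: [0.3, 0.2, -1.2]
grip_width: 0.0356
```

Run:
```python
from h import *
import pickle
o=get_obs();print(o["t"],o["eef_pos"],np.round(o["ee_rot"],4).tolist(),o["grip_width"])
p=capture("wrist");save(p,"w4.png");pickle.dump(p,open("w4.pkl","wb"))
t=capture("top");save(t,"t4.png",(270,150,380,260),5);pickle.dump(t,open("t4.pkl","wb"))
```

```text
12.0667 [0.59745776 0.06152389 0.13628956] [[-0.0371, -0.9993, -0.0003], [-0.9993, 0.0371, -0.0], [0.0, 0.0003, -1.0]] 0.03563584158267431
```

View pics/w4.png

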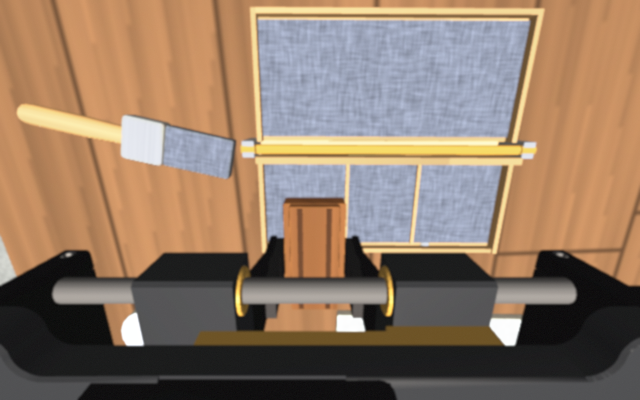

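The view shows the open leaf at the bottom: ribs at (347,200) and (416,200), cheeks near columns 262 and 503, fence at row ≈162, lip at row ≈244, pins (248,149) and (529,150).

Run:
```python
from h import *
import pickle
p=pickle.load(open("w4.pkl","rb"));w=cloud(p)
R=np.array([[.9992,.0393],[-.0393,.9992]]) # cols hinge x,y
H=np.array([.529,.0108])
for n,u,v,z in(("pin",248,149,.045),("pin",529,150,.045),("rib",347,200,.036),("rib",416.5,200,.036),("fence top",400,163,.053),("fence foot",380,165,.033),("lip",380,242,.041),("cheekL",264,200,.043),("cheekR",500,200,.043),("beddiv",380,138,.033),("bedend",380,20,.041)):
    P=ray(p,u,v,z);print(n,np.round(P,4),np.round(R.T@(P[:2]-H),4))
print([(v,*np.round(R.T@(w[v,385,:2]-H),3),round(float(w[v,385,2]),3)) for v in range(136,256,3)])
print([(u,round(float((R.T@(w[200,u,:2]-H))[0]),3),round(float(w[200,u,2]),3)) for u in list(range(255,285,3))+list(range(485,520,3))])
```

```text
pin [0.6523 0.008  0.045 ] [0.1233 0.002 ]
pin [0.4078 0.0178 0.045 ] [-0.1214  0.0022]
rib [0.5653 0.0602 0.036 ] [0.0343 0.0508]
rib [0.4993 0.0627 0.036 ] [-0.0317  0.0507]
fence top [0.5218 0.0237 0.053 ] [-0.0077  0.0126]
fence foot [0.5343 0.0284 0.033 ] [0.0046 0.0178]
lip [0.5337 0.1028 0.041 ] [0.0011 0.0921]
cheekL [0.6428 0.0553 0.043 ] [0.112  0.0489]
cheekR [0.4246 0.0633 0.043 ] [-0.1064  0.0484]
beddiv [0.5351 0.0039 0.033 ] [ 0.0064 -0.0067]
bedend [ 0.5397 -0.0871  0.041 ] [ 0.0146 -0.0974]
[(136, np.float64(0.002), np.float64(-0.008), 0.032), (139, np.float64(0.002), np.float64(-0.006), 0.032), (142, np.float64(-0.004), np.float64(-0.001), 0.011), (145, np.float64(0.004), np.float64(-0.002), 0.046), (148, np.float64(0.005), np.float64(0.001), 0.048), (151, np.float64(0.005), np.float64(0.003), 0.049), (154, np.float64(0.004), np.float64(0.006), 0.045), (157, np.float64(0.005), np.float64(0.008), 0.049), (160, np.float64(0.005), np.float64(0.01), 0.053), (163, np.float64(0.005), np.float64(0.013), 0.052), (166, np.float64(0.0), np.float64(0.019), 0.033), (169, np.flo
[... 1280 characters left out ...]
oat64(0.094), 0.035), (244, np.float64(-0.006), np.float64(0.098), 0.032), (247, np.float64(-0.005), np.float64(0.099), 0.038), (250, np.float64(-0.004), np.float64(0.1), 0.043), (253, np.float64(0.042), np.float64(0.016), 0.212)]
[(255, 0.129, 0.0), (258, 0.127, -0.002), (261, 0.115, 0.044), (264, 0.113, 0.039), (267, 0.111, 0.033), (270, 0.108, 0.033), (273, 0.105, 0.034), (276, 0.102, 0.033), (279, 0.099, 0.034), (282, 0.096, 0.034), (485, -0.098, 0.033), (488, -0.101, 0.034), (491, -0.105, 0.033), (494, -0.107, 0.034), (497, -0.108, 0.036), (500, -0.107, 0.042), (503, -0.109, 0.043), (506, -0.141, 0.001), (509, -0.145, 0.0), (512, -0.148, -0.0), (515, -0.152, -0.0), (518, -0.154, 0.001)]
```

drive_tool --increments "0 0 0 0 0 0.03 0;0 0 0 0 0 0.03 0;0 0 0 0 0 0.025 0;0 0 0 0 0 0.012 0;0 0 0 0 0 0 0;0 0 0 0 0 0 0;0 0 0 0 0 0 0.045;0 0 0 0 0 0 0.045"

```text
t: 12.83
eef_pos: [0.5982, 0.0607, 0.0401]
ee_rot: [[-0.039, -0.999, 0.001], [-0.999, 0.039, 0.0], [-0.0, -0.001, -1.0]]
wrist_force: [0.1, 0.3, 0.6]
grip_width: 0.042
```

drive_tool --increments "0 0 0 0 0 0 0.045;0 0 0 0 0 0 0.045;0 0 0 0 0 -0.03 0.045;0 0 0 0 0 -0.03 0.045;0 0 0 0 0 -0.03 0.06;0 0 0 0 0 -0.02 0.06;0 0 0 0 0 0 0.06;0 0 0 0 0 0 0.06"

```text
t: 13.5
eef_pos: [0.5984, 0.0606, 0.1512]
ee_rot: [[-0.039, -0.999, 0.004], [-0.999, 0.039, 0.002], [-0.002, -0.003, -1.0]]
wrist_force: [-0.2, 0.6, -1.1]
grip_width: 0.0582
```

drive_tool --increments "0 0 0 -0.0312 0.0168 0 0.06;0 0 0 -0.0312 0.0168 0 0.06;0 0 0 -0.0312 0.0168 0 0.06;0 0 0 -0.0312 0.0168 0 0.06;0 0 0 -0.0312 0.0168 0 0.06;0 0 0 -0.0312 0.0168 0 0.06;0 0 0 -0.0312 0.0168 0 0.06;0 0 0 -0.0312 0.0168 0 0.06"

```text
t: 14.17
eef_pos: [0.4714, 0.3157, 0.148]
ee_rot: [[-0.039, -0.999, -0.002], [-0.999, 0.039, -0.002], [0.002, 0.002, -1.0]]
wrist_force: [0.4, 0.6, 0.7]
grip_width: 0.06
```

drive_tool --increments "0 0 0 -0.0312 0.0168 0 0.06;0 0 0 -0.0312 0.0168 0 0.06;0 0 0 -0.0312 0.0168 0 0.06;0 0 -0.11 0 0 0 0.06;0 0 -0.11 0 0 0 0.06;0 0 -0.11 0 0 0 0.06;0 0 -0.11 0 0 0 0.06;0 0 -0.11 0 0 0 0.06"

```text
t: 14.83
eef_pos: [0.4256, 0.4098, 0.1476]
ee_rot: [[0.494, -0.87, -0.002], [-0.87, -0.494, -0.003], [0.001, 0.003, -1.0]]
wrist_force: [-0.9, -0.3, -0.3]
grip_width: 0.0599
```

drive_tool --increments "0 0 -0.11 0 0 0.02 0.06;0 0 -0.102 0 0 0.02 0.06;0 0 0 0 0 0 0.06;0 0 0 0 0 0 0.06;0 0 0 0 0 0 0.06;0 0 0 0 0 0 0.06;0 0 0 0 0 0 0.06;0 0 0 0 0 0 0.06"

```text
t: 15.5
eef_pos: [0.4267, 0.4109, 0.1104]
ee_rot: [[0.661, -0.75, 0.001], [-0.75, -0.661, 0.001], [-0.0, -0.002, -1.0]]
wrist_force: [-0.3, 0.3, 0.8]
grip_width: 0.06
```

Run:
```python
from h import *
o=get_obs();print(o["t"],o["eef_pos"],np.round(o["ee_rot"],4).tolist())
p=capture("wrist");save(p,"w5.png");print(proj(p,[.427,.4105,.032]),proj(p,o["eef_pos"]))
rs=[r for r in spot_in(p,"block1")]
for r in rs[:4]:
    l,t,R,b=r["rect"]
    try: print(round(r["confidence"],2),np.round(r["rect"]),blob(p,[max(0,l-8),max(0,t-8),min(639,R+8),min(399,b+8)],hi=(22,255,200),zr=(.018,.06)))
    except Exception as e: print(e)
```

```text
15.5 [0.42671045 0.4108916  0.1103655 ] [[0.6612, -0.7502, 0.0009], [-0.7502, -0.6612, 0.0014], [-0.0005, -0.0016, -1.0]]
[[314.44881742 209.1736206 ]] [[314.17717796 250.1281162 ]]
0.77 [474. 241. 507. 257.] (array([0.2525, 0.3262]), array([2. , 4.4]), 170.6, 0.0192, 7)
0.73 [290. 169. 331. 243.] (array([0.4266, 0.4116]), array([34.9, 65.7]), 131.7, 0.0315, 2759)
```

View pics/w5.png

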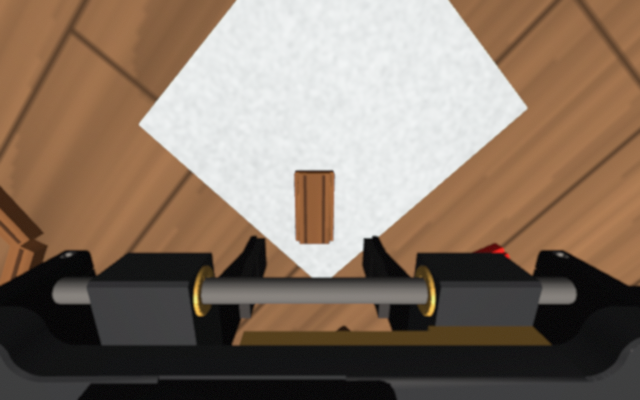

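Block B is centred (314,207) between the fingers.

drive_tool --increments "0 0 0 0 0 0.03 0.06;0 0 0 0 0 0.03 0.06;0 0 0 0 0 0.025 0.06;0 0 0 0 0 0.008 0.06;0 0 0 0 0 0 0.06;0 0 0 0 0 0 0;0 0 0 0 0 0 0;0 0 0 0 0 0 0"

```text
t: 16.27
eef_pos: [0.4271, 0.4116, 0.0182]
ee_rot: [[0.662, -0.75, 0.002], [-0.75, -0.662, 0.003], [-0.001, -0.003, -1.0]]
wrist_force: [0.5, 0.2, -0.3]
grip_width: 0.047
```

drive_tool --increments "0 0 0 0 0 0 0;0 0 0 0 0 0 0;0 0 0 0 0 -0.03 0;0 0 0 0 0 -0.03 0;0 0 0 0 0 -0.03 0;0 0 0 0 0 -0.025 0;0 0 0 0 0 0 0;0 0 0.11 0 0 0 0"

```text
t: 16.93
eef_pos: [0.427, 0.4115, 0.134]
ee_rot: [[0.574, -0.819, 0.003], [-0.819, -0.574, 0.005], [-0.002, -0.005, -1.0]]
wrist_force: [-0.3, -0.5, -0.9]
grip_width: 0.0358
```

drive_tool --increments "0 0 0.11 0 0 0 0;0 0 0.11 0 0 0 0;0 0 0.11 0 0 0 0;0 0 0.11 0 0 0 0;0 0 0.11 0 0 0 0;0 0 0.102 0 0 0 0;0 0 0 0 0 0 0;0 0 0 0 0 0 0"

```text
t: 17.6
eef_pos: [0.4263, 0.4103, 0.1313]
ee_rot: [[-0.037, -0.999, -0.0], [-0.999, 0.037, -0.0], [0.0, 0.0, -1.0]]
wrist_force: [0.3, -0.1, -0.3]
grip_width: 0.0357
```

drive_tool --increments "0 0 0 0.0311 -0.0048 0 0;0 0 0 0.0311 -0.0048 0 0;0 0 0 0.0311 -0.0048 0 0;0 0 0 0.0311 -0.0048 0 0;0 0 0 0.0311 -0.0048 0 0;0 0 0 0.0311 -0.0048 0 0;0 0 0 0.0311 -0.0048 0 0;0 0 0 0.0311 -0.0048 0 0"

```text
t: 18.27
eef_pos: [0.455, 0.1589, 0.1316]
ee_rot: [[-0.036, -0.999, 0.0], [-0.999, 0.036, 0.0], [-0.0, -0.0, -1.0]]
wrist_force: [1.2, 1.0, -1.0]
grip_width: 0.0358
```

drive_tool --increments "0 0 0 0.0311 -0.0048 0 0;0 0 0 0.0311 -0.0048 0 0;0 0 0 0.0305 -0.0048 0 0;0 0 0 0 0 0 0;0 0 0 0 0 0 0;0 0 0 0 0 0 0;0 0 0 0 0 0 0;0 0 0 0 0 0 0"

```text
t: 18.93
eef_pos: [0.466, 0.0681, 0.1315]
ee_rot: [[-0.037, -0.999, 0.0], [-0.999, 0.037, 0.0], [-0.0, -0.0, -1.0]]
wrist_force: [0.1, 0.1, -0.3]
grip_width: 0.0354
```

drive_tool --increments "0 0 0 0.001 0 0.03 0;0 0 0 0 0 0.03 0;0 0 0 0 0 0.023 0;0 0 0 0 0 0.009 0;0 0 0 0 0 0 0;0 0 0 0 0 0 0;0 0 0 0 0 0 0.045;0 0 0 0 0 0 0.045"

```text
t: 19.6
eef_pos: [0.4665, 0.0668, 0.0402]
ee_rot: [[-0.038, -0.999, 0.002], [-0.999, 0.038, 0.001], [-0.001, -0.002, -1.0]]
wrist_force: [0.1, 0.6, -0.9]
grip_width: 0.0413
```

drive_tool --increments "0 0 0 0 0 0 0.045;0 0 0 0 0 0 0.045;0 0 0 0 0 -0.03 0.045;0 0 0 0 0 -0.03 0.045;0 0 0 0 0 -0.03 0.06;0 0 0 0 0 -0.04 0.06;0 0 0 0 0 -0.04 0.06;0 0 0 0 0 0 0.06"

```text
t: 20.27
eef_pos: [0.4706, 0.0675, 0.2182]
ee_rot: [[-0.037, -0.999, 0.017], [-0.999, 0.037, 0.005], [-0.006, -0.017, -1.0]]
wrist_force: [0.9, 0.2, -0.9]
grip_width: 0.0584
```

Run:
```python
from h import *
o=get_obs();print(o["t"],o["eef_pos"],np.round(o["joint_pos"],1))
p=capture("wrist");save(p,"w6.png")
R=np.array([[.9992,.0393],[-.0393,.9992]]);H=np.array([.529,.0108])
for r in spot_in(p,"block1")[:5]:
    l,t,Rr,b=r["rect"]
    try:
        B=blob(p,[max(0,l-8),max(0,t-8),min(639,Rr+8),min(399,b+8)],hi=(22,255,200),zr=(.039,.07));print(round(r["confidence"],2),B,R.T@(B[0]-H))
    except Exception as e: print(r["rect"],e)
```

```text
20.2667 [0.47059379 0.06749728 0.21819788] [ 27.9   7.  -20.9   0.2 -61.1 -30.2]
0.94 (array([0.466 , 0.0679]), array([65.9, 35.3]), 87.8, 0.0526, 1271) [-0.06519363  0.05457842]
0.79 (array([0.5962, 0.061 ]), array([65.2, 34.4]), 88.2, 0.0526, 1443) [0.06517338 0.0528008 ]
[249.3, 271.1, 387.7, 333.7] attempt to get argmax of an empty sequence
```

View pics/w6.png

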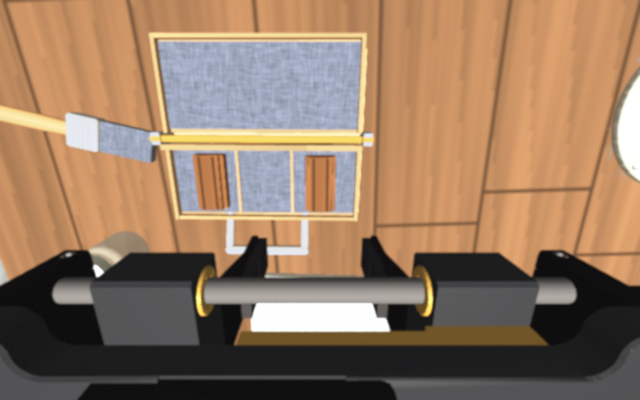

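Both blocks lie face up in their bays, at hinge-frame (−65, 54.6) and (65, 52.8) mm, with tops at z = 52.6 mm. Now fold.

drive_tool --increments "0 0 0.1208 0 0 0 0.034;0 0 0.1208 0 0 0 0.034;0 0 0.1208 0 0 0 0.034;0 0 0.1208 0 0 0 0.034;0 0 0.1208 0 0 0 0.034;0 0 0.1208 0 0 0 0.034;0 0 0.1208 0 0 0 0.034;0 0 0.1208 0 0 0 0.034"

```text
t: 21.03
eef_pos: [0.4647, 0.0657, 0.2076]
ee_rot: [[-0.848, -0.53, -0.004], [-0.53, 0.848, -0.001], [0.004, 0.001, -1.0]]
wrist_force: [0.3, -0.1, -0.1]
grip_width: 0.0342
```

drive_tool --increments "0 0 0.1208 0 0 0 0.034;0 0 0.1208 0 0 0 0.034;0 0 0.1208 0 0 0 0.034;0 0 0.1208 0 0 0 0.034;0 0 0.1208 0 0 0 0.034;0 0 0 -0.021 0.0277 0 0.034;0 0 0 -0.021 0.0277 0 0.034;0 0 0 -0.021 0.0277 0 0.034"

```text
t: 21.7
eef_pos: [0.5317, 0.147, 0.2079]
ee_rot: [[-0.999, 0.04, -0.003], [0.04, 0.999, -0.001], [0.003, -0.001, -1.0]]
wrist_force: [0.6, -0.6, -0.0]
grip_width: 0.0339
```

drive_tool --increments "0 0 0 0 0 0 0.034;0 0 0 0 0 0.02 0.034;0 0 0 0 0 0.02 0.034;0 0 0 0 0 0.02 0.034;0 0 0 0 0 0.02 0.034;0 0 0 0 0 0 0.034;0 0 0 0 0 0 0.034;0 0 0 0 0 0 0.034"

```text
t: 22.37
eef_pos: [0.5323, 0.1467, 0.1298]
ee_rot: [[-0.999, 0.038, 0.0], [0.038, 0.999, -0.0], [-0.0, -0.0, -1.0]]
wrist_force: [-0.0, -0.5, 0.1]
grip_width: 0.0342
```

drive_tool --increments "0 0 0 0 0.003 0.03 0.034;0 0 0 0 0 0.03 0.034;0 0 0 0 0 0.026 0.034;0 0 0 0 0 0.017 0.034;0 0 0 0 0 0 0.034;0 0 0 0 0 0 0.034;0 0 0 0 0 0 0;0 0 0 0 0 0 0"

```text
t: 23.03
eef_pos: [0.5335, 0.1506, 0.0285]
ee_rot: [[-0.999, 0.038, 0.004], [0.038, 0.999, 0.002], [-0.004, 0.002, -1.0]]
wrist_force: [-0.2, -0.3, -0.1]
grip_width: 0.0267
```

drive_tool --increments "0 0 0 0 0 0 0;0 0 0 0 0 0 0;0 0 0 0 0 0 0;0 0 0 0 0 0 0;0 0 0 0 0 0 0;0 0 0 0 0 0 0;0 0 0 0 0 0 0;0 0 0 0 0 0 0"

```text
t: 23.7
eef_pos: [0.5329, 0.1515, 0.0276]
ee_rot: [[-0.999, 0.038, 0.003], [0.038, 0.999, 0.003], [-0.003, 0.003, -1.0]]
wrist_force: [-2.0, 6.0, 3.3]
grip_width: 0.0114
```

```bash
python3 -c "
from h import *
o=get_obs();print(o['eef_pos'],o['grip_width'],o['wrist_force'])
arc(0,1.6,16);print();arc(1.6,3.142,32)"
```

```text
[0.53293365 0.15148449 0.02764324] 0.011411942898154746 [-2.02337054  5.98409327  3.33296579]
0 0 0 0 -0.0007 -0.0140 0;0 0 0 0 -0.0021 -0.0138 0;0 0 0 0 -0.0035 -0.0136 0;0 0 0 0 -0.0048 -0.0131 0;0 0 0 0 -0.0061 -0.0126 0;0 0 0 0 -0.0073 -0.0119 0;0 0 0 0 -0.0085 -0.0111 0;0 0 0 0 -0.0095 -0.0102 0
0 0 0 0 -0.0105 -0.0092 0;0 0 0 0 -0.0114 -0.0081 0;0 0 0 0 -0.0121 -0.0070 0;0 0 0 0 -0.0128 -0.0057 0;0 0 0 0 -0.0133 -0.0044 0;0 0 0 0 -0.0137 -0.0031 0;0 0 0 0 -0.0139 -0.0017 0;0 0 0 0 -0.0140 -0.0003 0

0 0 0 0 -0.0067 0.0004 0;0 0 0 0 -0.0067 0.0007 0;0 0 0 0 -0.0067 0.0010 0;0 0 0 0 -0.0066 0.0013 0;0 0 0 0 -0.0065 0.0016 0;0 0 0 0 -0.0065 0.0020 0;0 0 0 0 -0.0064 0.0023 0;0 0 0 0 -0.0062 0.0026 0
0 0 0 0 -0.0061 0.0029 0;0 0 0 0 -0.0060 0.0032 0;0 0 0 0 -0.0058 0.0034 0;0 0 0 0 -0.0056 0.0037 0;0 0 0 0 -0.0054 0.0040 0;0 0 0 0 -0.0052 0.0042 0;0 0 0 0 -0.0050 0.0045 0;0 0 0 0 -0.0048 0.0047 0
0 0 0 0 -0.0046 0.0050 0;0 0 0 0 -0.0043 0.0052 0;0 0 0 0 -0.0041 0.0054 0;0 0 0 0 -0.0038 0.0056 0;0 0 0 0 -0.0035 0.0057 0;0 0 0 0 -0.0033 0.0059 0;0 0 0 0 -0.0030 0.0061 0;0 0 0 0 -0.0027 0.0062 0
0 0 0 0 -0.0024 0.0063 0;0 0 0 0 -0.0021 0.0064 0;0 0 0 0 -0.0018 0.0065 0;0 0 0 0 -0.0014 0.0066 0;0 0 0 0 -0.0011 0.0067 0;0 0 0 0 -0.0008 0.0067 0;0 0 0 0 -0.0005 0.0067 0;0 0 0 0 -0.0002 0.0067 0
```

drive_tool --increments "0 0 0 0 -0.0007 -0.0140 0;0 0 0 0 -0.0021 -0.0138 0;0 0 0 0 -0.0035 -0.0136 0;0 0 0 0 -0.0048 -0.0131 0;0 0 0 0 -0.0061 -0.0126 0;0 0 0 0 -0.0073 -0.0119 0;0 0 0 0 -0.0085 -0.0111 0;0 0 0 0 -0.0095 -0.0102 0"

```text
t: 24.37
eef_pos: [0.5314, 0.1122, 0.129]
ee_rot: [[-0.999, 0.038, 0.005], [0.038, 0.999, 0.009], [-0.005, 0.009, -1.0]]
wrist_force: [-6.9, 16.3, 6.2]
grip_width: 0.011
```

drive_tool --increments "0 0 0 0 -0.0105 -0.0092 0;0 0 0 0 -0.0114 -0.0081 0;0 0 0 0 -0.0121 -0.0070 0;0 0 0 0 -0.0128 -0.0057 0;0 0 0 0 -0.0133 -0.0044 0;0 0 0 0 -0.0137 -0.0031 0;0 0 0 0 -0.0139 -0.0017 0;0 0 0 0 -0.0140 -0.0003 0"

```text
t: 25.03
eef_pos: [0.5276, 0.007, 0.169]
ee_rot: [[-0.999, 0.038, 0.005], [0.038, 0.999, 0.003], [-0.005, 0.004, -1.0]]
wrist_force: [-2.3, 5.6, 5.1]
grip_width: 0.0109
```

drive_tool --increments "0 0 0 0 -0.0067 0.0004 0;0 0 0 0 -0.0067 0.0007 0;0 0 0 0 -0.0067 0.0010 0;0 0 0 0 -0.0066 0.0013 0;0 0 0 0 -0.0065 0.0016 0;0 0 0 0 -0.0065 0.0020 0;0 0 0 0 -0.0064 0.0023 0;0 0 0 0 -0.0062 0.0026 0"

```text
t: 25.7
eef_pos: [0.5251, -0.047, 0.1543]
ee_rot: [[-0.999, 0.038, 0.001], [0.038, 0.999, 0.0], [-0.001, 0.0, -1.0]]
wrist_force: [1.7, 4.0, 1.9]
grip_width: 0.0112
```

drive_tool --increments "0 0 0 0 -0.0061 0.0029 0;0 0 0 0 -0.0060 0.0032 0;0 0 0 0 -0.0058 0.0034 0;0 0 0 0 -0.0056 0.0037 0;0 0 0 0 -0.0054 0.0040 0;0 0 0 0 -0.0052 0.0042 0;0 0 0 0 -0.0050 0.0045 0;0 0 0 0 -0.0048 0.0047 0"

```text
t: 26.37
eef_pos: [0.5228, -0.0909, 0.1232]
ee_rot: [[-0.999, 0.039, -0.0], [0.039, 0.999, 0.0], [0.0, 0.0, -1.0]]
wrist_force: [2.5, 4.0, 2.5]
grip_width: 0.0109
```

drive_tool --increments "0 0 0 0 -0.0046 0.0050 0;0 0 0 0 -0.0043 0.0052 0;0 0 0 0 -0.0041 0.0054 0;0 0 0 0 -0.0038 0.0056 0;0 0 0 0 -0.0035 0.0057 0;0 0 0 0 -0.0033 0.0059 0;0 0 0 0 -0.0030 0.0061 0;0 0 0 0 -0.0027 0.0062 0"

```text
t: 27.03
eef_pos: [0.5213, -0.1198, 0.0778]
ee_rot: [[-0.999, 0.039, -0.001], [0.039, 0.999, 0.0], [0.001, 0.0, -1.0]]
wrist_force: [0.8, 6.1, 2.2]
grip_width: 0.011
```

drive_tool --increments "0 0 0 0 -0.0024 0.0063 0;0 0 0 0 -0.0021 0.0064 0;0 0 0 0 -0.0018 0.0065 0;0 0 0 0 -0.0014 0.0066 0;0 0 0 0 -0.0011 0.0067 0;0 0 0 0 -0.0008 0.0067 0;0 0 0 0 -0.0005 0.0067 0;0 0 0 0 -0.0002 0.0067 0"

```text
t: 27.7
eef_pos: [0.5221, -0.1285, 0.028]
ee_rot: [[-0.999, 0.037, 0.001], [0.037, 0.999, 0.001], [-0.001, 0.001, -1.0]]
wrist_force: [-7.7, 18.9, 36.9]
grip_width: 0.0115
```

drive_tool --increments "0 0 0 0 0 0.002 0;0 0 0 0 0 0 0;0 0 0 0 0 0 0;0 0 0 0 0 0 0;0 0 0 0 0 0 0;0 0 0 0 0 0 0;0 0 0 0 0 0 0;0 0 0 0 0 0 0"

```text
t: 28.37
eef_pos: [0.5224, -0.1285, 0.0272]
ee_rot: [[-0.999, 0.036, 0.003], [0.036, 0.999, 0.001], [-0.003, 0.001, -1.0]]
wrist_force: [-5.0, 14.6, 24.8]
grip_width: 0.011
```

```bash
python3 -c "
from h import *
arc(3.142,0,24)"
```

```text
0 0 0 0 0.0012 -0.0183 0;0 0 0 0 0.0036 -0.0180 0;0 0 0 0 0.0059 -0.0173 0;0 0 0 0 0.0081 -0.0164 0;0 0 0 0 0.0102 -0.0152 0;0 0 0 0 0.0121 -0.0138 0;0 0 0 0 0.0138 -0.0121 0;0 0 0 0 0.0152 -0.0102 0
0 0 0 0 0.0164 -0.0081 0;0 0 0 0 0.0173 -0.0059 0;0 0 0 0 0.0180 -0.0036 0;0 0 0 0 0.0183 -0.0012 0;0 0 0 0 0.0183 0.0012 0;0 0 0 0 0.0180 0.0036 0;0 0 0 0 0.0173 0.0059 0;0 0 0 0 0.0164 0.0081 0
0 0 0 0 0.0152 0.0102 0;0 0 0 0 0.0138 0.0121 0;0 0 0 0 0.0121 0.0138 0;0 0 0 0 0.0102 0.0152 0;0 0 0 0 0.0081 0.0164 0;0 0 0 0 0.0059 0.0173 0;0 0 0 0 0.0036 0.0180 0;0 0 0 0 0.0012 0.0183 0
```

drive_tool --increments "0 0 0 0 0.0012 -0.0200 0;0 0 0 0 0.0036 -0.0180 0;0 0 0 0 0.0059 -0.0173 0;0 0 0 0 0.0081 -0.0164 0;0 0 0 0 0.0102 -0.0152 0;0 0 0 0 0.0121 -0.0138 0;0 0 0 0 0.0138 -0.0121 0;0 0 0 0 0.0152 -0.0102 0"

```text
t: 29.03
eef_pos: [0.5249, -0.0642, 0.1498]
ee_rot: [[-0.999, 0.037, 0.001], [0.037, 0.999, -0.009], [-0.001, -0.009, -1.0]]
wrist_force: [0.3, -13.1, 9.9]
grip_width: 0.011
```

drive_tool --increments "0 0 0 0 0.0164 -0.0081 0;0 0 0 0 0.0173 -0.0059 0;0 0 0 0 0.0180 -0.0036 0;0 0 0 0 0.0183 -0.0012 0;0 0 0 0 0.0183 0.0012 0;0 0 0 0 0.0180 0.0036 0;0 0 0 0 0.0173 0.0059 0;0 0 0 0 0.0164 0.0081 0"

```text
t: 29.7
eef_pos: [0.5309, 0.0794, 0.1488]
ee_rot: [[-0.999, 0.037, 0.004], [0.037, 0.999, -0.002], [-0.004, -0.002, -1.0]]
wrist_force: [3.4, -3.1, 4.1]
grip_width: 0.0111
```

drive_tool --increments "0 0 0 0 0.0152 0.0102 0;0 0 0 0 0.0138 0.0121 0;0 0 0 0 0.0121 0.0138 0;0 0 0 0 0.0102 0.0152 0;0 0 0 0 0.0081 0.0164 0;0 0 0 0 0.0059 0.0173 0;0 0 0 0 0.0036 0.0180 0;0 0 0 0 0.0012 0.0183 0"

```text
t: 30.37
eef_pos: [0.534, 0.1514, 0.0256]
ee_rot: [[-0.999, 0.037, 0.004], [0.037, 0.999, 0.002], [-0.004, 0.002, -1.0]]
wrist_force: [1.2, 5.7, 3.9]
grip_width: 0.0104
```

drive_tool --increments "0 0 0 0 0 0.001 0;0 0 0 0 0 0 0;0 0 0 0 0 0 0;0 0 0 0 0 0 0.034;0 0 0 0 0 0 0.034;0 0 0 0 0 0 0.034;0 0 0 0 0 0 0.034;0 0 0 0 0 -0.03 0.034"

```text
t: 31.03
eef_pos: [0.5276, 0.1471, 0.0495]
ee_rot: [[-0.999, 0.04, -0.013], [0.041, 0.999, -0.007], [0.012, -0.007, -1.0]]
wrist_force: [0.4, 0.4, -1.0]
grip_width: 0.0317
```

drive_tool --increments "0 0 0 0 0 -0.04 0.04;0 0 0 0 0 -0.04 0.06;0 0 0 0.003 -0.03 -0.025 0.06;0 0 0 0.003 -0.03 -0.025 0.06;0 0 0 0.003 -0.033 -0.02 0.06;0 0 0 0.003 -0.033 -0.02 0.06;0 0 0 0.003 -0.035 -0.02 0.06;0 0 0 0.003 -0.035 -0.02 0.06"

```text
t: 31.7
eef_pos: [0.5051, -0.0472, 0.2656]
ee_rot: [[-0.999, 0.038, -0.001], [0.038, 0.999, -0.0], [0.001, -0.001, -1.0]]
wrist_force: [0.4, -0.6, -0.9]
grip_width: 0.06
```

drive_tool --increments "0 0 0 0 -0.035 -0.01 0.06;0 0 0 0 -0.035 -0.01 0.06;0 0 0 0 0 0 0.06;0 0 0 0 0 0 0.06;0 0 0 0 0 0 0.06;0 0 0 0 0 0 0.06;0 0 0 0 0 0 0.06;0 0 0 0 0 0 0.06"

```text
t: 32.37
eef_pos: [0.5038, -0.1142, 0.2843]
ee_rot: [[-0.999, 0.037, -0.001], [0.037, 0.999, -0.0], [0.001, -0.0, -1.0]]
wrist_force: [0.8, 0.4, -0.4]
grip_width: 0.0601
```

Run:
```python
from h import *
import pickle
o=get_obs();print(o["t"],o["eef_pos"],np.round(o["joint_pos"],1))
p=capture("wrist");save(p,"w7.png");pickle.dump(p,open("w7.pkl","wb"))
R=np.array([[.9992,.0393],[-.0393,.9992]]);H=np.array([.529,.0108])
for r in spot_in(p,"block1")[:5]:
    l,t,Rr,b=r["rect"]
    try:
        B=blob(p,[max(0,l-8),max(0,t-8),min(639,Rr+8),min(399,b+8)],hi=(22,255,200),zr=(.039,.07));print(round(r["confidence"],2),np.round(r["rect"]),B,R.T@(B[0]-H))
    except Exception as e: print(r["rect"],e)
print([(r["confidence"],np.round(r["rect"])) for r in spot_in(p,"slope")])
```

```text
32.3667 [ 0.50379228 -0.1142016   0.28430127] [  5.2   9.1  -8.5  -0.  -72.5 -97.4]
0.69 [339. 128. 390. 159.] (array([ 0.4618, -0.0392]), array([66.1, 34.6]), 87.9, 0.0528, 1315) [-0.06518124 -0.05260096]
0.58 [336. 218. 380. 246.] (array([ 0.5913, -0.0528]), array([64.9, 35. ]), 88.5, 0.0528, 946) [ 0.06474964 -0.06110073]
0.54 [394. 108. 512. 266.] (array([0.5333, 0.0163]), array([ 15.5, 229.5]), 177.2, 0.0501, 843) [0.00408041 0.00566459]
[(0.69, array([ 63., 110., 242., 212.]))]
```

View pics/w7.png

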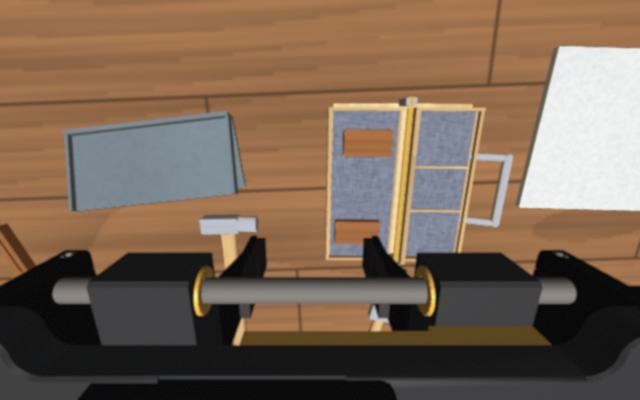

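Both blocks lie back up on the bed, near one at (368,143), far one at (357,232); the leaf is open. The sloping stand's corners are at about (67,132), (228,113), (243,185), (70,210).

Run:
```python
from h import *
import pickle
p=pickle.load(open("w7.pkl","rb"));w=cloud(p)
h=cv2.cvtColor(p["color"],cv2.COLOR_RGB2HSV)
m=np.isfinite(w[...,2])&(w[...,2]>.008)&(h[...,0]>80)&(h[...,0]<125);m[:95]=0;m[225:]=0;m[:,:50]=0;m[:,255:]=0
n,lab,st,_=cv2.connectedComponentsWithStats(m.astype(np.uint8));k=1+np.argmax(st[1:,4]);M=lab==k
e=cv2.erode(M.astype(np.uint8),np.ones((25,25)))>0;s=w[e];c=np.linalg.lstsq(np.c_[s[:,:2],np.ones(len(s))],s[:,2],rcond=None)[0]
print("plane",c,"tilt",np.arctan(np.hypot(*c[:2])),"dir",np.degrees(np.arctan2(c[1],c[0])),e.sum())
q=w[M];R=cv2.minAreaRect((q[:,:2]*1000).astype(np.float32));print(R,st[k])
# frame yaw: candidates from rect
a=R[2] if abs(R[2])<45 else R[2]-90
ax=np.array([np.cos(np.radians(a)),np.sin(np.radians(a))]);ay=np.array([-ax[1],ax[0]])
res=q[:,2]-np.c_[q[:,:2],np.ones(len(q))]@c
u=q[:,:2]@ax;v=q[:,:2]@ay
print("yaw",a,"u",np.percentile(u,[.5,99.5]),"v",np.percentile(v,[.5,99.5]))
for lo in np.arange(u.min(),u.max(),.005):
    t=(u>=lo)&(u<lo+.005)&(abs(v-np.median(v))<.07);print(round(lo-np.median(u),3),t.sum(),np.round([np.median(q[t,2]),np.median(res[t])],4) if t.any() else "")
for lo in np.r_[np.arange(v.min(),v.min()+.03,.004),np.arange(v.max()-.03,v.max(),.004)]:
    t=(v>=lo)&(v<lo+.004)&(abs(u-np.median(u))<.03);print("v",round(lo,4),t.sum(),np.round(np.median(res[t]),4) if t.any() else "")
```

```text
plane [ 0.36527399  0.0291952  -0.12846943] tilt 0.35124398223093345 dir 4.569756635845488 940
((477.1014404296875, -344.45086669921875), (112.00623321533203, 235.77127075195312), 3.9756038188934326) [   64   112   180    99 13550]
yaw 3.9756038188934326 u [0.39750626 0.50668609] v [-0.49269243 -0.2595265 ]
-0.057 296 [0.027  0.0107]
-0.052 342 [0.0242 0.0061]
-0.047 346 [0.0198 0.    ]
-0.042 352 [ 0.0217 -0.    ]
-0.037 349 [0.0235 0.    ]
-0.032 351 [0.0253 0.    ]
-0.027 351 [ 0.0272 -0.0001]
-0.022 351 [0.0291 0.0001]
-0.017 353 [0.0309 0.    ]
-0.012 352 [0.0326 0.0001]
-0.007 353 [0.0346 0.0001]
-0.002 355 [0.0364 0.0001]
0.003 357 [0.0381 0.    ]
0.008 353 [0.04   0.0001]
0.013 355 [0.0418 0.0001]
0.018 354 [0.0436 0.0001]
0.023 357 [0.0456 0.0001]
0.028 367 [0.0474 0.0001]
0.033 359 [ 0.0491 -0.    ]
0.038 362 [ 0.0509 -0.    ]
0.043 362 [0.0529 0.    ]
0.048 355 [ 0.0546 -0.0001]
0.053 82 [ 0.0554 -0.0003]
v -0.4946 203 0.007
v -0.4906 129 -0.0001
v -0.4866 115 0.0001
v -0.4826 120 0.0001
v -0.4786 116 0.0001
v -0.4746 124 0.0001
v -0.4706 117 0.0
v -0.4666 119 0.0001
v -0.2888 125 0.0
v -0.2848 123 0.0
v -0.2808 122 0.0001
v -0.2768 126 0.0
v -0.2728 127 -0.0
v -0.2688 98 -0.0002
v -0.2648 173 0.0073
v -0.2608 194 0.002
```

Slope fit: centre (0.4826, −0.3449, 0.038), yaw about 4.2°, tilt 0.351, which agrees with the given values. Picking the near block.

drive_tool --increments "0 0 0 0.0149 0.0244 0 0.05;0 0 0 0.0149 0.0244 0 0.05;0 0 0 0.0149 0.0244 0 0.05;0 0 -0.1207 0 0 0.012 0.05;0 0 -0.1207 0 0 0.012 0.05;0 0 -0.1207 0 0 0.012 0.05;0 0 -0.1207 0 0 0.012 0.05;0 0 -0.1207 0 0 0.012 0.05"

```text
t: 33.18
eef_pos: [0.462, -0.0398, 0.2243]
ee_rot: [[-0.841, -0.541, 0.0], [-0.541, 0.841, 0.0], [-0.0, -0.0, -1.0]]
wrist_force: [0.3, 0.4, -0.7]
grip_width: 0.0504
```

drive_tool --increments "0 0 -0.1207 0 0 0.012 0.05;0 0 -0.1207 0 0 0.012 0.05;0 0 -0.1207 0 0 0.012 0.05;0 0 -0.1207 0 0 0.012 0.05;0 0 -0.1207 0 0 0.012 0.05;0 0 -0.1207 0 0 0.012 0.05;0 0 -0.1207 0 0 0.012 0.05;0 0 -0.1207 0 0 0.012 0.05"

```text
t: 33.85
eef_pos: [0.4622, -0.0399, 0.1283]
ee_rot: [[-0.034, -0.999, 0.0], [-0.999, 0.034, 0.0], [-0.0, -0.0, -1.0]]
wrist_force: [0.4, 0.2, -0.4]
grip_width: 0.0499
```

drive_tool --increments "0 0 0 0 0 0 0.05;0 0 0 0 0 0 0.05;0 0 0 0 0 0 0.05;0 0 0 0 0 0 0.05;0 0 0 0 0 0 0.05;0 0 0 0 0 0 0.05;0 0 0 0 0 0 0.05;0 0 0 0 0 0 0.05"

```text
t: 34.52
eef_pos: [0.4621, -0.0402, 0.129]
ee_rot: [[-0.041, -0.999, 0.0], [-0.999, 0.041, 0.0], [-0.0, -0.0, -1.0]]
wrist_force: [-0.6, -0.2, 0.3]
grip_width: 0.0499
```

Run:
```python
from h import *
o=get_obs();print(o["t"],o["eef_pos"],np.round(o["ee_rot"],4).tolist())
p=capture("wrist")
for r in spot_in(p,"block1")[:5]:
    l,t,Rr,b=r["rect"]
    try:
        B=blob(p,[max(0,l-8),max(0,t-8),min(639,Rr+8),min(399,b+8)],hi=(22,255,200),zr=(.045,.07));print(round(r["confidence"],2),np.round(r["rect"]),B)
    except Exception as e: print(r["rect"],e)
```

```text
34.5167 [ 0.46213403 -0.04021596  0.1289803 ] [[-0.0407, -0.9992, 0.0005], [-0.9992, 0.0407, 0.0001], [-0.0002, -0.0005, -1.0]]
0.81 [135. 160. 193. 236.] (array([ 0.5781, -0.0589]), array([29.9, 72.8]), 114.0, 0.0487, 365)
0.71 [289. 172. 333. 247.] (array([ 0.4602, -0.0714]), array([ 1. , 33.9]), 177.9, 0.0499, 80)
```

drive_tool --increments "0 0 0 0 0 0.03 0.05;0 0 0 0 0 0.03 0.05;0 0 0 0 0 0.02 0.05;0 0 0 0 0 0.008 0.05;0 0 0 0 0 0 0.05;0 0 0 0 0 0 0.05;0 0 0 0 0 0 0;0 0 0 0 0 0 0"

```text
t: 35.28
eef_pos: [0.4632, -0.04, 0.0421]
ee_rot: [[-0.04, -0.999, 0.003], [-0.999, 0.04, 0.001], [-0.001, -0.003, -1.0]]
wrist_force: [-0.1, 0.4, -0.9]
grip_width: 0.0432
```

drive_tool --increments "0 0 0 0 0 0 0;0 0 0 0 0 0 0;0 0 0 0 0 0 0;0 0 0 0 0 0 0;0 0 0 0 0 -0.03 0;0 0 0 0 0 -0.03 0;0 0 0 0 0 -0.03 0;0 0 0 0 0 -0.01 0"

```text
t: 35.95
eef_pos: [0.4644, -0.04, 0.145]
ee_rot: [[-0.039, -0.999, 0.008], [-0.999, 0.039, 0.001], [-0.001, -0.008, -1.0]]
wrist_force: [0.5, 0.9, -0.5]
grip_width: 0.0355
```

```bash
cat >> h.py <<'E'
def slope_target(sx,sy,sz,psi=np.radians(4.2),t=.351,S=(.4826,-.3449,.038)):
    X=np.array([np.cos(psi)*np.cos(t),np.sin(psi)*np.cos(t),np.sin(t)]);Y=np.array([-np.sin(psi),np.cos(psi),0]);Z=np.cross(X,Y)
    return np.array(S)+sx*X+sy*Y+sz*Z, np.c_[-X,Y,-Z]
def delta(P,Rt):
    from scipy.spatial.transform import Rotation as Ro
    o=get_obs();R=np.array(o["ee_rot"]);p=np.array(o["eef_pos"])
    print("now",np.round(p,4),"shift in tool axes now",np.round(R.T@(P-p),4),"in target axes",np.round(Rt.T@(P-p),4),"rotvec",np.round(Ro.from_matrix(R.T@Rt).as_rotvec(),4),"az",np.degrees(np.arctan2(Rt[1,1],Rt[0,1])),np.degrees(np.arctan2(R[1,1],R[0,1])),"grip",o["grip_width"])
E
python3 - <<'E'
from h import *
for sy in(.05,-.05):
    P,R=slope_target(-.015,sy,.06);print(P);delta(P,R)
E
```

```text
[ 0.44431566 -0.29757679  0.08918421]
now [ 0.4644 -0.04    0.145 ] shift in tool axes now [0.2583 0.0103 0.0554] in target axes [ 0.0557 -0.2554  0.0391] rotvec [ 0.2503 -0.2796  1.4426] az 94.2 177.74387312258315 grip 0.0355158174738595
[ 0.45163948 -0.39730824  0.08918421]
now [ 0.4644 -0.04    0.145 ] shift in tool axes now [ 0.3576 -0.0009  0.0554] in target axes [ 0.0557 -0.3554  0.0391] rotvec [ 0.2503 -0.2796  1.4426] az 94.2 177.74387312258315 grip 0.0355158174738595
```

drive_tool --increments "0 0 0 0.0357 0 0 0;0 0 0 0.0357 0 0 0;0 0 0 0.0357 0 0 0;0 0 0 0.0357 0 0 0;0 0 0 0.0357 0 0 0;0 0 0 0.0357 0 0 0;0 0 0 0.0357 0 0 0;0 0 0 0.0357 0 0 0"

```text
t: 36.62
eef_pos: [0.4499, -0.3272, 0.1406]
ee_rot: [[-0.04, -0.999, -0.0], [-0.999, 0.04, 0.0], [-0.0, 0.0, -1.0]]
wrist_force: [0.8, 0.5, -1.3]
grip_width: 0.036
```

drive_tool --increments "0 0 0 0.0357 0 0 0;0 0 0 0.0357 0 0 0;0 0 0.1215 0 0 0 0;0 0 0.1215 0 0 0 0;0 0 0.1215 0 0 0 0;0 0 0.1215 0 0 0 0;0 0 0.1215 0 0 0 0;0 0 0.1215 0 0 0 0"

```text
t: 37.28
eef_pos: [0.4473, -0.3968, 0.1403]
ee_rot: [[-0.7, -0.714, -0.001], [-0.714, 0.7, 0.001], [-0.0, 0.001, -1.0]]
wrist_force: [-0.5, 0.3, -0.5]
grip_width: 0.0358
```

drive_tool --increments "0 0 0.1215 0 0 0 0;0 0 0.1215 0 0 0 0;0 0 0.1215 0 0 0 0;0 0 0.1215 0 0 0 0;0 0 0.1215 0 0 0 0;0 0 0.1215 0 0 0 0;0 -0.117 0 0 0 0 0;0 -0.117 0 0 0 0 0"

```text
t: 37.95
eef_pos: [0.4487, -0.3964, 0.1402]
ee_rot: [[-0.969, -0.074, 0.235], [-0.072, 0.997, 0.017], [-0.236, -0.001, -0.972]]
wrist_force: [-0.5, -1.2, -1.1]
grip_width: 0.0357
```

drive_tool --increments "0 -0.117 0 0 0 0 0;0 0 0 0 0 0 0;0 0 0 0 0 0 0;0 0 0 0 0 0 0;0 0 0 0 0 0 0;0 0 0 0 0 0 0;0 0 0 0 0 0 0;0 0 0 0 0 0 0"

```text
t: 38.62
eef_pos: [0.4481, -0.3966, 0.1405]
ee_rot: [[-0.937, -0.073, 0.342], [-0.069, 0.997, 0.025], [-0.343, 0.0, -0.939]]
wrist_force: [-1.0, 0.7, -0.0]
grip_width: 0.0358
```

Run:
```python
from h import *
P,R=slope_target(-.015,-.05,.009);delta(P,R);print(np.round(get_obs()["joint_pos"],1))
```

```text
now [ 0.4481 -0.3966  0.1405] shift in tool axes now [ 0.0143 -0.0009  0.1004] in target axes [ 0.0144 -0.0009  0.1004] rotvec [ 0.0002 -0.0006  0.0001] az 94.2 94.21191239518578 grip 0.03583043115246904
[-33.   18.5 -14.1 -17.9 -42.7 -41.2]
```

drive_tool --increments "0 0 0 0.0144 -0.001 0 0;0 0 0 0 0 0.03 0;0 0 0 0 0 0.03 0;0 0 0 0 0 0.026 0;0 0 0 0 0 0.008 0;0 0 0 0 0 0.004 0;0 0 0 0 0 0.002 0;0 0 0 0 0 0 0"

```text
t: 39.28
eef_pos: [0.469, -0.3968, 0.0428]
ee_rot: [[-0.936, -0.073, 0.344], [-0.069, 0.997, 0.024], [-0.345, -0.001, -0.939]]
wrist_force: [-0.1, -0.5, -1.0]
grip_width: 0.0358
```

Run:
```python
from h import *
P,R=slope_target(-.015,-.05,.009);delta(P,R);print(np.round(get_obs()["wrist_force"],1))
```

```text
now [ 0.469  -0.3968  0.0428] shift in tool axes now [0.0004 0.0008 0.0015] in target axes [0.0004 0.0008 0.0015] rotvec [-0.0012  0.001   0.0001] az 94.2 94.18069408604356 grip 0.03579763131842823
[-0.1 -0.5 -1. ]
```

drive_tool --increments "0 0 0 0 0 0.002 0;0 0 0 0 0 0 0;0 0 0 0 0 0 0;0 0 0 0 0 0 0.05;0 0 0 0 0 0 0.05;0 0 0 0 0 0 0.05;0 0 0 0 0 0 0.05;0 0 0 0 0 0 0.05"

```text
t: 39.95
eef_pos: [0.4691, -0.3963, 0.0398]
ee_rot: [[-0.937, -0.072, 0.343], [-0.068, 0.997, 0.025], [-0.344, 0.0, -0.939]]
wrist_force: [-1.2, 0.5, -0.3]
grip_width: 0.0495
```

drive_tool --increments "0 0 0 0 0 -0.03 0.05;0 0 0 0 0 -0.03 0.05;0 0 0 0 0 -0.03 0.05;0 0 0 0 0 -0.02 0.05;0 0.117 0 0 0 0 0.05;0 0.117 0 0 0 0 0.05;0 0.117 0 0 0 0 0.05;0 0 0 0 0 0 0.05"

```text
t: 40.62
eef_pos: [0.4343, -0.3991, 0.143]
ee_rot: [[-0.997, -0.077, -0.003], [-0.077, 0.997, -0.002], [0.004, -0.002, -1.0]]
wrist_force: [0.5, -0.4, 0.5]
grip_width: 0.0499
```

Run:
```python
from h import *
o=get_obs();print(o["t"],o["eef_pos"],np.round(o["ee_rot"],4).tolist())
p=capture("wrist");save(p,"w8.png")
az=np.radians(177.75);y=np.array([np.cos(az),np.sin(az),0]);z=np.array([0,0,-1.]);R=np.c_[np.cross(y,z),y,z]
delta(np.array([.5913,-.0528,.13]),R)
p=capture("top")
for r in spot_in(p,"block1")[:6]: print(round(r["confidence"],2),np.round(r["rect"]))
print(proj(p,[[.5913,-.0528,.053]]))
```

```text
40.6167 [ 0.43428119 -0.39909974  0.14298046] [[-0.997, -0.0767, -0.0035], [-0.0767, 0.9971, -0.0024], [0.0037, -0.0021, -1.0]]
now [ 0.4332 -0.3985  0.1424] shift in tool axes now [-0.1837  0.3328  0.0123] in target axes [-0.3516 -0.1444  0.0124] rotvec [ 1.0000e-03 -6.0000e-04 -1.4561e+00] az 177.75 94.32042444458695 grip 0.05010914872417129
0.65 [329. 175. 346. 188.]
0.54 [210. 101. 231. 129.]
[[334.70963031 180.14333861]]
```

View pics/w8.png

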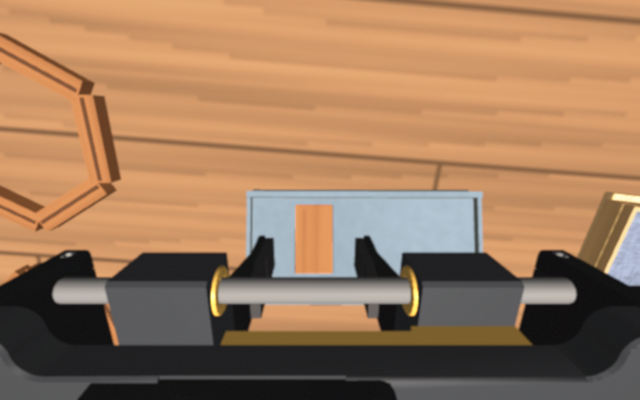

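The first block lies flat, back up on the slope at (314,238). Going for the second.

drive_tool --increments "0 0 -0.1213 0 0 0 0.05;0 0 -0.1213 0 0 0 0.05;0 0 -0.1213 0 0 0 0.05;0 0 -0.1213 0 0 0 0.05;0 0 -0.1213 0 0 0 0.05;0 0 -0.1213 0 0 0 0.05;0 0 -0.1213 0 0 0 0.05;0 0 -0.1213 0 0 0 0.05"

```text
t: 41.43
eef_pos: [0.4305, -0.3993, 0.1434]
ee_rot: [[-0.5, -0.866, 0.001], [-0.866, 0.5, 0.001], [-0.001, -0.001, -1.0]]
wrist_force: [0.2, -0.5, -0.3]
grip_width: 0.0501
```

drive_tool --increments "0 0 -0.1213 0 0 0 0.05;0 0 -0.1213 0 0 0 0.05;0 0 -0.1213 0 0 0 0.05;0 0 -0.1213 0 0 0 0.05;0 0 0 -0.0352 -0.0144 0 0.05;0 0 0 -0.0352 -0.0144 0 0.05;0 0 0 -0.0352 -0.0144 0 0.05;0 0 0 -0.0352 -0.0144 0 0.05"

```text
t: 42.1
eef_pos: [0.4944, -0.2601, 0.1435]
ee_rot: [[-0.045, -0.999, 0.001], [-0.999, 0.045, 0.001], [-0.001, -0.001, -1.0]]
wrist_force: [0.2, -0.3, 1.2]
grip_width: 0.0499
```

drive_tool --increments "0 0 0 -0.0352 -0.0144 0 0.05;0 0 0 -0.0352 -0.0144 0 0.05;0 0 0 -0.0352 -0.0144 0 0.05;0 0 0 -0.0352 -0.0144 0 0.05;0 0 0 -0.0352 -0.0144 0 0.05;0 0 0 -0.0352 -0.0144 0 0.05;0 0 0 0 0 0 0.05;0 0 0 0 0 0 0.05"

```text
t: 42.77
eef_pos: [0.5904, -0.0524, 0.1432]
ee_rot: [[-0.041, -0.999, 0.0], [-0.999, 0.041, 0.001], [-0.001, -0.0, -1.0]]
wrist_force: [0.7, -0.7, -0.8]
grip_width: 0.0502
```

drive_tool --increments "0 0 0 0 0 0 0.05;0 0 0 0 0 0 0.05;0 0 0 0 0 0 0.05;0 0 0 0 0 0 0.05;0 0 0 0 0 0 0.05;0 0 0 0 0 0 0.05;0 0 0 0 0 0 0.05;0 0 0 0 0 0 0.05"

```text
t: 43.43
eef_pos: [0.5904, -0.0537, 0.1433]
ee_rot: [[-0.043, -0.999, 0.0], [-0.999, 0.043, 0.0], [-0.0, -0.0, -1.0]]
wrist_force: [0.0, -0.2, -0.8]
grip_width: 0.05
```

Run:
```python
from h import *
o=get_obs();print(o["t"],o["eef_pos"],np.round(o["ee_rot"],4).tolist())
p=capture("wrist");save(p,"w9.png",(160,100,460,280),2)
for r in spot_in(p,"block1")[:5]: print(round(r["confidence"],2),np.round(r["rect"]))
print(proj(p,[.5913,-.0528,.053]))
w=cloud(p);m=(w[...,2]>.046)&(w[...,2]<.058)&(np.hypot(w[...,0]-.591,w[...,1]+.053)<.045);q=w[m]
print(cv2.minAreaRect((q[:,:2]*1000).astype(np.float32)),len(q))
```

```text
43.4333 [ 0.59035449 -0.05374356  0.14330095] [[-0.0429, -0.9991, 0.0], [-0.9991, 0.0429, 0.0], [-0.0, -0.0, -1.0]]
0.92 [290. 165. 330. 237.]
[[312.29927796 206.70911817]]
((592.5241088867188, -52.43406295776367), (66.81788635253906, 36.15104293823242), 87.61683654785156) 2661
```

View pics/w9.png

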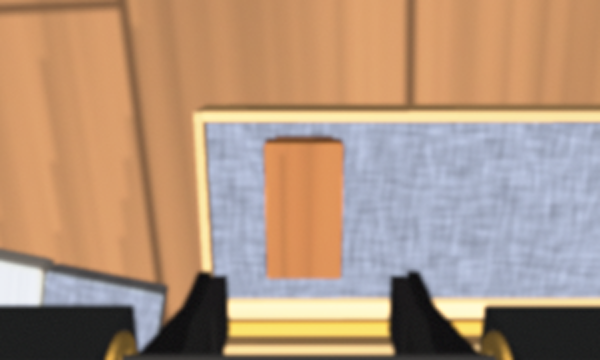

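The block is in place, centred at (312,206) in the full frame, with the end lip clear to its left.

drive_tool --increments "0 0 0 0 -0.001 0.03 0.05;0 0 0 0 0 0.03 0.05;0 0 0 0 0 0.03 0.05;0 0 0 0 0 0.012 0.05;0 0 0 0 0 0 0.05;0 0 0 0 0 0 0.05;0 0 0 0 0 0 0;0 0 0 0 0 0 0"

```text
t: 44.2
eef_pos: [0.5927, -0.0534, 0.043]
ee_rot: [[-0.042, -0.999, 0.003], [-0.999, 0.042, 0.0], [-0.0, -0.003, -1.0]]
wrist_force: [-0.6, -0.1, 0.6]
grip_width: 0.0426
```

drive_tool --increments "0 0 0 0 0 0 0;0 0 0 0 0 0 0;0 0 0 0 0 0 0;0 0 0 0 0 0 0;0 0 0 0 0 -0.03 0;0 0 0 0 0 -0.03 0;0 0 0 0 0 -0.03 0;0 0 0 0 0 -0.01 0"

```text
t: 44.87
eef_pos: [0.5937, -0.0536, 0.146]
ee_rot: [[-0.042, -0.999, 0.008], [-0.999, 0.042, 0.0], [-0.0, -0.008, -1.0]]
wrist_force: [0.9, 0.5, 0.4]
grip_width: 0.0357
```

Run:
```python
from h import *
P,R=slope_target(-.015,.05,.06);delta(P,R)
```

```text
now [ 0.5937 -0.0536  0.146 ] shift in tool axes now [0.25   0.1395 0.0556] in target axes [ 0.1762 -0.2323 -0.004 ] rotvec [ 0.2492 -0.2805  1.4403] az 94.2 177.60327944189532 grip 0.03571330561769684
```

Translate 8 rows of (.0313, .0174), then rotate by 1.456 and tilt.

drive_tool --increments "0 0 0 0.0313 0.0174 0 0;0 0 0 0.0313 0.0174 0 0;0 0 0 0.0313 0.0174 0 0;0 0 0 0.0313 0.0174 0 0;0 0 0 0.0313 0.0174 0 0;0 0 0 0.0313 0.0174 0 0;0 0 0 0.0313 0.0174 0 0;0 0 0 0.0313 0.0174 0 0"

```text
t: 45.53
eef_pos: [0.4399, -0.2988, 0.1406]
ee_rot: [[-0.043, -0.999, -0.001], [-0.999, 0.043, 0.001], [-0.001, 0.001, -1.0]]
wrist_force: [0.7, -0.4, -0.7]
grip_width: 0.0358
```

drive_tool --increments "0 0 0.1213 0 0 0 0;0 0 0.1213 0 0 0 0;0 0 0.1213 0 0 0 0;0 0 0.1213 0 0 0 0;0 0 0.1213 0 0 0 0;0 0 0.1213 0 0 0 0;0 0 0.1213 0 0 0 0;0 0 0.1213 0 0 0 0"

```text
t: 46.2
eef_pos: [0.441, -0.2976, 0.1404]
ee_rot: [[-0.852, -0.524, -0.001], [-0.524, 0.852, 0.001], [0.001, 0.002, -1.0]]
wrist_force: [0.6, -0.3, -0.3]
grip_width: 0.0356
```

drive_tool --increments "0 0 0.1213 0 0 0 0;0 0 0.1213 0 0 0 0;0 0 0.1213 0 0 0 0;0 0 0.1213 0 0 0 0;0 -0.117 0 0 0 0 0;0 -0.117 0 0 0 0 0;0 -0.117 0 0 0 0 0;0 0 0 0 0 0 0"

```text
t: 46.87
eef_pos: [0.4376, -0.2967, 0.1398]
ee_rot: [[-0.937, -0.068, 0.343], [-0.062, 0.998, 0.027], [-0.345, 0.004, -0.939]]
wrist_force: [-0.9, 0.1, -0.6]
grip_width: 0.036
```

drive_tool --increments "0 0 0 0 0 0 0;0 0 0 0 0 0 0;0 0 0 0 0 0 0;0 0 0 0 0 0 0;0 0 0 0 0 0 0;0 0 0 0 0 0 0;0 0 0 0 0 0 0;0 0 0 0 0 0 0"

```text
t: 47.53
eef_pos: [0.4418, -0.2978, 0.1412]
ee_rot: [[-0.937, -0.073, 0.343], [-0.068, 0.997, 0.025], [-0.344, 0.0, -0.939]]
wrist_force: [-0.9, -0.3, -1.8]
grip_width: 0.0355
```

Run:
```python
from h import *
P,R=slope_target(-.015,.05,.0085);delta(P,R)
```

```text
now [ 0.4418 -0.2978  0.1412] shift in tool axes now [ 0.0155 -0.      0.1012] in target axes [ 0.0155 -0.      0.1012] rotvec [-0.0001 -0.0002 -0.0005] az 94.2 94.17136395002301 grip 0.035473588988245
```

drive_tool --increments "0 0 0 0.0155 0 0 0;0 0 0 0 0 0.03 0;0 0 0 0 0 0.03 0;0 0 0 0 0 0.026 0;0 0 0 0 0 0.009 0;0 0 0 0 0 0.004 0;0 0 0 0 0 0.003 0;0 0 0 0 0 0 0"

```text
t: 48.2
eef_pos: [0.46, -0.2957, 0.0415]
ee_rot: [[-0.937, -0.074, 0.34], [-0.069, 0.997, 0.027], [-0.341, 0.002, -0.94]]
wrist_force: [-7.8, 1.5, 8.3]
grip_width: 0.0354
```

drive_tool --increments "0 0 0 0 0 0 0;0 0 0 0 0 0 0;0 0 0 0 0 0 0;0 0 0 0 0 0 0.05;0 0 0 0 0 0 0.05;0 0 0 0 0 0 0.05;0 0 0 0 0 0 0.05;0 0 0 0 0 0 0.05"

```text
t: 48.87
eef_pos: [0.4625, -0.2965, 0.0406]
ee_rot: [[-0.936, -0.073, 0.344], [-0.068, 0.997, 0.025], [-0.345, -0.001, -0.939]]
wrist_force: [0.1, 0.3, 0.2]
grip_width: 0.0492
```

drive_tool --increments "0 0 0 0 0 -0.03 0.05;0 0 0 0 0 -0.03 0.05;0 0 0 0 0 -0.03 0.05;0 0 0 0 0 -0.03 0.05;0 0.117 0 0 0 -0.02 0.05;0 0.117 0 0 0 -0.02 0.05;0 0.117 0 0 0 -0.02 0.05;0 0 0 0.03 0 -0.02 0.05"

```text
t: 49.53
eef_pos: [0.3829, -0.3035, 0.2299]
ee_rot: [[-0.997, -0.078, -0.006], [-0.078, 0.997, -0.002], [0.006, -0.002, -1.0]]
wrist_force: [0.5, -0.5, -1.1]
grip_width: 0.0496
```

drive_tool --increments "0 0 0 0.03 0 -0.02 0.05;0 0 0 0 0 0 0.05;0 0 0 0 0 0 0.05;0 0 0 0 0 0 0.05;0 0 0 0 0 0 0.05;0 0 0 0 0 0 0.05;0 0 0 0 0 0 0.05;0 0 0 0 0 0 0.05"

```text
t: 50.2
eef_pos: [0.3475, -0.3046, 0.2504]
ee_rot: [[-0.997, -0.073, -0.001], [-0.073, 0.997, 0.0], [0.001, 0.001, -1.0]]
wrist_force: [-0.7, -0.1, -0.8]
grip_width: 0.0505
```

Run:
```python
from h import *
o=get_obs();print(o["t"],o["eef_pos"],o["qvel"])
p=capture("wrist");save(p,"w10.png");w=cloud(p)
psi=np.radians(4.2);t=.351;S=np.array([.4826,-.3449,.038])
X=np.array([np.cos(psi)*np.cos(t),np.sin(psi)*np.cos(t),np.sin(t)]);Y=np.array([-np.sin(psi),np.cos(psi),0]);Z=np.cross(X,Y);F=np.c_[X,Y,Z]
q=(w-S)@F
for s in(.05,-.05):
    m=(abs(q[...,0])<.055)&(abs(q[...,1]-s)<.035)&(q[...,2]>.013)&(q[...,2]<.04)
    a=q[m];print(len(a),cv2.minAreaRect((a[:,:2]*1000).astype(np.float32)) if len(a) else "");
    A=np.c_[a[:,:2],np.ones(len(a))];print("plane",np.linalg.lstsq(A,a[:,2],rcond=None)[0],np.median(a[:,2]))
T=capture("top");W=cloud(T);print([ (n,[ (round(r["confidence"],2),np.round(r["rect"])) for r in spot_in(T,n)[:1]]) for n in("jar","brush","hammer","leaf_bar")])
save(T,"t10.png",(190,90,490,265),2.6)
for n,(dx,dy) in {"bar open z":(0.0045+.53,.1505)}.items():
    m=(abs(W[...,0]-.534)<.03)&(abs(W[...,1]-.1505)<.006);print(n,np.nanpercentile(W[m][:,2],[20,50,80]))
```

```text
50.2 [ 0.34746336 -0.30461449  0.25041156] [-0.11801905 -0.3012533   0.02817439  0.08587739 -0.05266682  0.04530661]
1072 ((-20.167707443237305, 51.519004821777344), (33.787200927734375, 58.57164001464844), 89.9690933227539)
plane [0.00144416 0.00160218 0.02022027] 0.020283775803476574
680 ((-19.860849380493164, -49.927391052246094), (53.93169021606445, 35.6589469909668), 0.4452935457229614)
plane [ 0.00332217 -0.00833886  0.01971022] 0.02012579080144516
[('jar', [(0.58, array([245., 121., 273., 144.]))]), ('brush', [(0.9, array([303.,  91., 326., 156.]))]), ('hammer', [(0.89, array([389., 101., 416., 187.]))]), ('leaf_bar', [(0.72, array([262., 166., 315., 243.]))])]
bar open z [0.00159872 0.05123906 0.05600106]
```

View pics/t10.png

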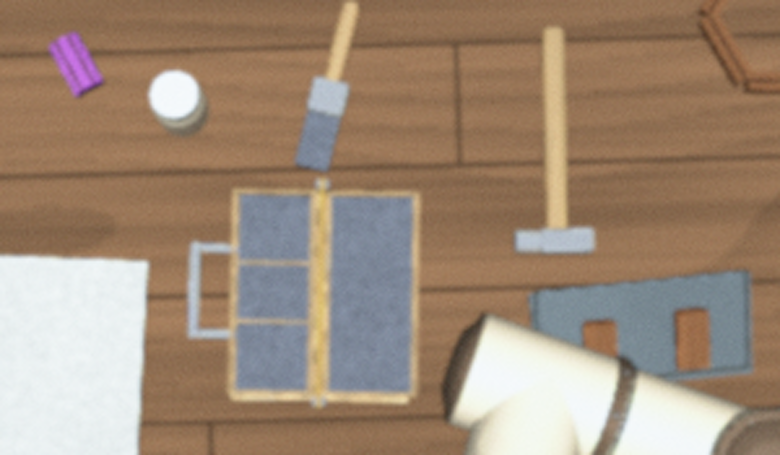

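The top view shows the leaf open and both blocks on the slope, partly behind the arm. The jar, brush and hammer haven't moved. Handing in.

```bash
python3 -c "
from h import *
print(hand_in(),get_obs()['t'])"
```

```text
the job is handed in; nothing more can be done
the job is handed in; nothing more can be done
```

I turned both brown blocks over with the cradle and laid them on the sloping stand, plain back up. The job was handed in at about t = 50 s, and only two of the possible three blocks were in the scene.

**What was done:** I opened the leaf, loaded the blocks face up in the two outer bays, folded it fully over, and opened it again. Then I moved each block onto the slope with the gripper tilted to match it.

**Last checks, all within limits:**
- **Blocks:** both are flat to within 0.01 rad of the slope, with tops about 20 mm above the surface and centres near x = −20 mm, y = +51 and −50 mm. These figures come from the visible part of each block only, as the gripper hid the rest.
- **Leaf:** it lies open, with the top of the bar at about 51 mm.
- **Bystanders:** the jar, brush and hammer show in the same places as at the start, to within a few pixels in the top view.
- **Gripper:** it is clear of everything.

No check failed. The leaf was not measured by camera while folded: the bar height put it at about 3.13 rad. The wrist force reached 37 N on the end stop, against the 120 N limit.

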